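# Refill the label tin in the cabin pantry

### The arm

A 7-joint arm with a two-finger parallel gripper is mounted at the origin on the work surface. World frame = base frame: x ahead of the robot, y to its left, z up, the work surface at z = 0. Lengths are in m, angles in rad, forces in N, time in s.
With the tool pointing down it reaches from about 0.425 to 0.875 m from the base axis. Payload 8.4 kg.
Tool frame: the origin (TCP) lies on the centre line of the jaws, within the pads' length; the fingertips stand 19 mm ahead of it and the grasp point (between the pads) is the TCP; z points along the fingers, y is the line along which they close (so a half turn about z gives the same grasp; the last joint's range is limited). The gripper opens to 87 mm and grips with 3 to 60 N. Pads are 19 mm wide; open, the fingers measure 117 mm over their backs; the gripper's body (75 mm by 190 mm) begins 51 mm behind the grasp point.
Start: joints at [1.138, 0.333, 0.04, 1.465, -0.013, 1.343, -0.059], TCP at [0.213, -0.614, 0.242] pointing down, gripper open.
Joint ranges: [-2.58, 2.58], [-0.38, 2.09], [-1.3, 1.39], [0.25, 2.4], [-1.5, 4.64], [0.08, 2.09], [-2.65, 2.65]. Speed limits (rad/s): [2.22, 2.22, 2.79, 2.79, 3.14, 3.14, 3.14].

### API

Orientations are given as a unit quaternion [w, x, y, z].
In Python, from plant import manip gives the robot as it stands. The module is installed in compiled form; this text tells all that it offers.
- The arm moves only by the tool move_arm, never from a script. Its arguments are lists of equal length, an entry for each row: "gripper": the opening, from -1 (shut) to 1 (fully open); "offset": the shift along the world's x, y, z in cm, a list of three; "rot": the turn, a rotation vector about the world's x, y, z in rad, a list of three. A call has 1 to 5 rows; each row is the pose to reach, as a shift and turn from the pose commanded when the call began; what a row does not reach only later rows make up. A row lasts 1/8 s, in which the tool goes at most 62.5 mm and 10.7 degrees, less where a joint would pass 70% of its speed; a pose out of reach is approached as far as the arm can. A call with a gripper value outside its range is refused whole. The fingers move at their own pace and stop on an object; "grip_force" is the grip in N (left out, the last holds). Time passes only in rows, so rows that repeat a pose let the fingers close. It gives the time, the measured TCP pose, the force, the opening and the grip force at its end, in the units of the state.
- manip.sense(): the state, without advancing time (a new reading comes with each control period).
- manip.grab_frame(name): name is "scene" or "side" or "wrist"; returns the picture (400x640x3 uint8, blue, green, red); there is no depth.
- manip.get_calibration(name): a dict with "K" (3x3 intrinsics, pixels), "rvec" (rotation vector, rad) and "tvec" (3), from world to camera coordinates, as OpenCV has them; the wrist camera has in their place "T_tool_cam" (4x4, takes a point from camera to tool coordinates, whose origin is the TCP and whose axes are the flange's). Camera axes: x right, y down, z forward; pixel columns grow to the right and rows downward; lengths in m; the calibration is good to about 2 mm. A picture is of the moment at which its call begins: read the wrist's pose just before it. get_calibration takes no time and is no camera call.
- manip.sign_off(): hands the job in; it is judged then, once.
The state is a dict: "time_s": time; "joints": joint angles; "joint_vel": joint speeds; "joint_torque": joint torques, N m; "eef_pos": TCP position; "tcp_rot": TCP orientation; "contact_force": force on the tool from outside, world axes, zero at the start; "torque": the same for the moment, N m; "width": finger opening in m; "finger_force": force on a finger pad.
Only numpy, scipy, OpenCV 4.12 (cv2) and the standard library are available. Lean on these libraries where they do the work, as an engineer would, in place of code of your own. Each camera call takes 0.05 s, during which the arm holds its last target. There are 200 camera calls.

### The job

The label tin needs refilling: pull its tray out to the stop, take every bare cardboard core off its spindle and put it in the wooden kindling box, and set each full roll of paper labels upright over a spindle of its own until it sits flat on the tray floor. When all that is done, push the tray fully home. Leave the other pantry things standing where they are.

Things in the scene. Friction and masses are not known exactly. Their poses are not given: they have to be found in the camera images.
- tray (a joint): pull-out tray of the grey aluminium tin, m: 0 = fully home (its front panel closes the tin), 0.130 = pulled out to its stop. The tin is fixed, 150 mm deep, 240 wide, 70 high, closed on top and open only at the front, where the tray comes out; friction about 3 N, no spring
- tin: the grey aluminium tin; origin at the centre of its underside on the shelf; its x axis points from the front panel (tray side) to its back, so the tray slides out along -x; the inside of its roof is 67 mm up
- handle (a point): middle of the straight steel bow handle on the tray's front panel, moves with the tray: round bar 9 mm thick, 80 mm straight along the tin's y, 54 mm above the shelf, its axis 48 mm in front of the panel (panel 66 mm high, top edge 68 mm up); same axes as the tin
- spindle0 (a point): foot of one of four upright wooden spindles in a row across the tray, at the tray floor (10 mm above the shelf), moves with the tray; 12 mm thick, 32 tall, top 8 mm tapering to 5.6; 54 mm apart along the tin's y, 61 mm behind the front panel, 61 mm before the tray's 14 mm high rear rim; tray at its stop: 70 mm in front of the tin's roof edge; axes as the tin
- spindle1 (a point): foot of one of four upright wooden spindles in a row across the tray, at the tray floor (10 mm above the shelf), moves with the tray; 12 mm thick, 32 tall, top 8 mm tapering to 5.6; 54 mm apart along the tin's y, 61 mm behind the front panel, 61 mm before the tray's 14 mm high rear rim; tray at its stop: 70 mm in front of the tin's roof edge; axes as the tin
- spindle2 (a point): foot of one of four upright wooden spindles in a row across the tray, at the tray floor (10 mm above the shelf), moves with the tray; 12 mm thick, 32 tall, top 8 mm tapering to 5.6; 54 mm apart along the tin's y, 61 mm behind the front panel, 61 mm before the tray's 14 mm high rear rim; tray at its stop: 70 mm in front of the tin's roof edge; axes as the tin
- spindle3 (a point): foot of one of four upright wooden spindles in a row across the tray, at the tray floor (10 mm above the shelf), moves with the tray; 12 mm thick, 32 tall, top 8 mm tapering to 5.6; 54 mm apart along the tin's y, 61 mm behind the front panel, 61 mm before the tray's 14 mm high rear rim; tray at its stop: 70 mm in front of the tin's roof edge; axes as the tin
- roll0: full roll of white paper jar labels standing upright: 46 mm across, 36 mm high, open hole of 16 mm right through, about 50 g; origin at the centre of its underside, z along the hole; may be absent (None)
- roll1: full roll of white paper jar labels standing upright: 46 mm across, 36 mm high, open hole of 16 mm right through, about 50 g; origin at the centre of its underside, z along the hole; may be absent (None)
- roll2: full roll of white paper jar labels standing upright: 46 mm across, 36 mm high, open hole of 16 mm right through, about 50 g; origin at the centre of its underside, z along the hole; may be absent (None)
- roll3: full roll of white paper jar labels standing upright: 46 mm across, 36 mm high, open hole of 16 mm right through, about 50 g; origin at the centre of its underside, z along the hole; may be absent (None)
- core0: bare brown cardboard core (a tube 22 mm across, 16 mm inside, 36 mm high, 12 g) standing on one of the tray's spindles; origin at the centre of its lower end, z along the tube; may be absent (None)
- core1: bare brown cardboard core (a tube 22 mm across, 16 mm inside, 36 mm high, 12 g) standing on one of the tray's spindles; origin at the centre of its lower end, z along the tube; may be absent (None)
- core2: bare brown cardboard core (a tube 22 mm across, 16 mm inside, 36 mm high, 12 g) standing on one of the tray's spindles; origin at the centre of its lower end, z along the tube; may be absent (None)
- core3: bare brown cardboard core (a tube 22 mm across, 16 mm inside, 36 mm high, 12 g) standing on one of the tray's spindles; origin at the centre of its lower end, z along the tube; may be absent (None)
- box: open wooden kindling box, fixed, 120 x 120 mm outside, 55 mm high, walls and floor 6 mm; origin at the centre of its underside
- jar: small clear glass jar with a clip-on glass lid, 62 mm across, 72 mm high, 280 g; not part of the job; origin at the centre of its underside
- plates: stack of two white ceramic plates, 180 mm across, 26 mm high; not part of the job; origin at the centre of its underside
- cup: red plastic measuring cup, 68 mm across the rim, 65 mm high, flat handle reaching 86 mm out along its +y; not part of the job; origin at the centre of its underside
- slicer: steel egg slicer, 125 x 85 x 38 mm, long side along its x; not part of the job; origin at the centre of its underside
- syrup: brown glass bottle with cork, 52 mm across, 130 mm high; not part of the job; origin at the centre of its underside
Not all that is in view belongs to the job. What is shaped like the box but green is not meant. Leave any yellow look-alike of the roll3 alone.

How it is judged:
By the outcome, as a careful person would: the job done as asked, in the order asked, and still so for the second after the job is handed in, with the robot touching nothing.
Of core0, core1, core2, core3 only 2 to 4 are there at a start; the rules pass over those that are not, and their reading is None.
Of roll0, roll1, roll2, roll3 only 3 to 4 are there at a start; the rules pass over those that are not, and their reading is None.
At some moment in a run one of roll0, roll1, roll2, roll3 may be knocked a few centimetres aside while the robot is not near it.
It also fails if it takes over 208 s, if anything falls off the work surface, if the arm or the gripper's body presses on something with over 40 N, if the wrist force passes 120 N, or if a joint passes its speed limit or range.

## Working session

There is one attempt and no reset: what is moved stays moved. The work goes in short steps, Python scripts to look and compute and a tool call to move; the robot and the scene stay as the last step left them, time stands still between calls to the robot, and variables do not carry over. Pictures are saved under pics/ and viewed, at most 14 in all, crops included, and the job is handed in when it is done.

Besides the shell and the picture viewer there is one more tool, called after "Emit:" by a JSON object that holds its "fn" and its "kwargs", one argument or row to a line. move_arm: Moves the arm, as the interface text tells. Its arguments: {"type":"object","properties":{"gripper":{"type":"array","items":{"type":"number"}},"offset":{"type":"array","items":{"type":"array","items":{"type":"number"}}},"rot":{"type":"array","items":{"type":"array","items":{"type":"number"}}},"grip_force":{"type":"number"}},"required":["gripper","offset","rot"]}

```bash
mkdir -p pics; cat > h.py <<'E'
import numpy as np, cv2
from plant import manip
from scipy.spatial.transform import Rotation as R
def cam(n, s=None):
    c=manip.get_calibration(n); K=np.array(c["K"],float)
    if "rvec" in c:
        Rm=cv2.Rodrigues(np.array(c["rvec"],float))[0]; t=np.array(c["tvec"],float).ravel()
        return K,Rm.T,-Rm.T@t
    s=s or manip.sense(); q=s["tcp_rot"]; Rt=R.from_quat([q[1],q[2],q[3],q[0]]).as_matrix()
    T=np.array(c["T_tool_cam"]); return K,Rt@T[:3,:3],Rt@T[:3,3]+np.array(s["eef_pos"])
def grab(n,f):
    s=manip.sense(); im=manip.grab_frame(n); cv2.imwrite("pics/"+f,im); return im,cam(n,s)
def ray(C,uv,z):
    K,A,o=C; d=A@np.linalg.inv(K)@np.array([uv[0],uv[1],1.0]); return o+d*(z-o[2])/d[2]
def proj(C,p):
    K,A,o=C; q=K@(A.T@(np.array(p)-o)); return q[:2]/q[2]
E
python3 - <<'E'
from h import *
for n in("scene","side","wrist"):
    im,C=grab(n,n+"0.png"); print(n,C[2].round(3),C[1][:,2].round(2))
print(manip.sense())
E
```

```text
scene [1.07  0.704 0.815] [-0.48 -0.62 -0.62]
side [0.333 1.087 1.171] [ 0.1  -0.72 -0.69]
wrist [ 0.275 -0.593  0.383] [-0.23 -0.08 -0.97]
{'time_s': 0.15, 'joints': array([ 1.13781526,  0.33371851,  0.03986328,  1.46603219, -0.01338353,
        1.34331748, -0.05848608]), 'joint_vel': array([-0.0005732 , -0.00476125, -0.00056135, -0.00315583, -0.00024306,
        0.00075017, -0.00135465]), 'joint_torque': array([ 7.20416010e-04, -6.56845021e+01,  1.33642506e+00, -4.04107153e+01,
       -5.95270121e-02,  4.19498119e-02,  1.79821836e-04]), 'eef_pos': array([ 0.21282496, -0.61381844,  0.24090049]), 'tcp_rot': array([-5.87431152e-04,  9.86104767e-01,  1.66123513e-01, -1.44643893e-04]), 'contact_force': array([ 0.48829512, -0.9760603 ,  0.30341521]), 'torque': array([0.05035202, 0.0081865 , 0.00236602]), 'finger_force': 0.0, 'width': 0.08690153307415809}
```

View pics/scene0.png

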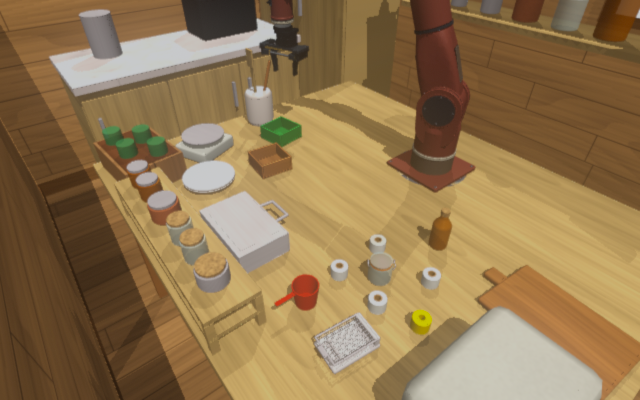

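View pics/side0.png

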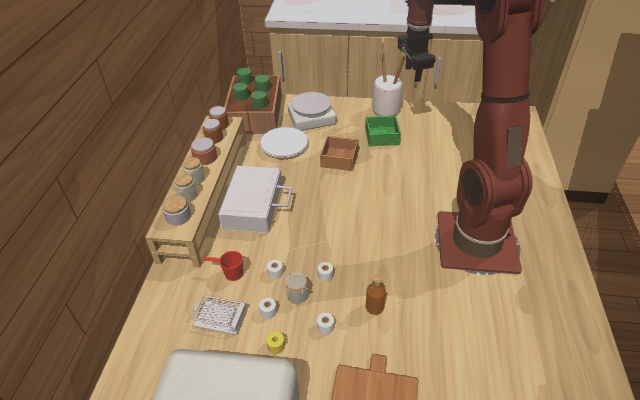

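Scene view: four white rolls at (378,243), (339,270), (377,302), (431,277). The yellow one at (421,321) is the look-alike. The brown box is at (270,160), the green one at (281,131) isn't meant, and the tin is around (245,230) with its handle at (273,212). I'll measure these and confirm in one crop.

```bash
python3 - <<'E'
from h import *
out=[]
for n,seeds,box in(("scene",[(378,243),(339,270),(377,302),(431,277)],(270,160)),("side",[(325,271),(275,268),(268,307),(325,323)],(340,153))):
    im=cv2.imread(f"pics/{n}0.png"); C=cam(n); hsv=cv2.cvtColor(im,cv2.COLOR_BGR2HSV)
    m=((hsv[...,1]<60)&(hsv[...,2]>120)).astype(np.uint8)
    k,l,st,ce=cv2.connectedComponentsWithStats(m)
    for s in seeds:
        i=[j for j in range(1,k) if np.hypot(*(ce[j]-s))<14 and st[j,4]>60]
        for j in i: print(n,s,st[j],ce[j].round(1),"z.02->",ray(C,ce[j],.02).round(3), "hull", ray(C,(st[j,0]+st[j,2]/2,st[j,1]+st[j,3]/2),.018).round(3))
    print("box",ray(C,box,.03).round(3))
def crop(n,x,y,w,h):
    return cv2.resize(cv2.imread(f"pics/{n}0.png")[y:y+h,x:x+w],(400,600) if h>w else (800,300),interpolation=cv2.INTER_CUBIC)
a=cv2.imread("pics/scene0.png")[140:340,190:450]; b=cv2.imread("pics/side0.png")[130:240,210:370]
a=cv2.resize(a,(520,400),interpolation=cv2.INTER_CUBIC)
b=cv2.resize(b,(640,440),interpolation=cv2.INTER_CUBIC)
cv2.imwrite("pics/c1.png",cv2.resize(cv2.imread("pics/scene0.png")[140:340,190:450],(780,600),interpolation=cv2.INTER_CUBIC)); cv2.imwrite("pics/c2.png",cv2.resize(b,(800,550)))
E
```

```text
scene (378, 243) [370 235  25  33 499] [379.5 252.5] z.02-> [0.471 0.209 0.02 ] hull [0.46  0.21  0.018]
scene (339, 270) [330 259  18  22 289] [338.9 269.8] z.02-> [0.6   0.187 0.02 ] hull [0.599 0.187 0.018]
scene (377, 302) [368 290  20  25 343] [376.9 302.1] z.02-> [0.594 0.323 0.02 ] hull [0.591 0.324 0.018]
scene (431, 277) [422 267  19  22 300] [430.7 278. ] z.02-> [0.431 0.355 0.02 ] hull [0.428 0.355 0.018]
box [ 0.462 -0.362  0.03 ]
side (325, 271) [317 262  16  20 226] [324.7 271.5] z.02-> [0.452 0.183 0.02 ] hull [0.451 0.184 0.018]
side (275, 268) [267 260  16  19 227] [274.6 269.2] z.02-> [0.599 0.19  0.02 ] hull [0.598 0.19  0.018]
side (268, 307) [259 298  17  21 263] [267.4 308.2] z.02-> [0.593 0.326 0.02 ] hull [0.593 0.325 0.018]
side (325, 323) [317 313  17  22 277] [325.  323.6] z.02-> [0.431 0.357 0.02 ] hull [0.43  0.357 0.018]
box [ 0.458 -0.361  0.03 ]
```

View pics/c1.png

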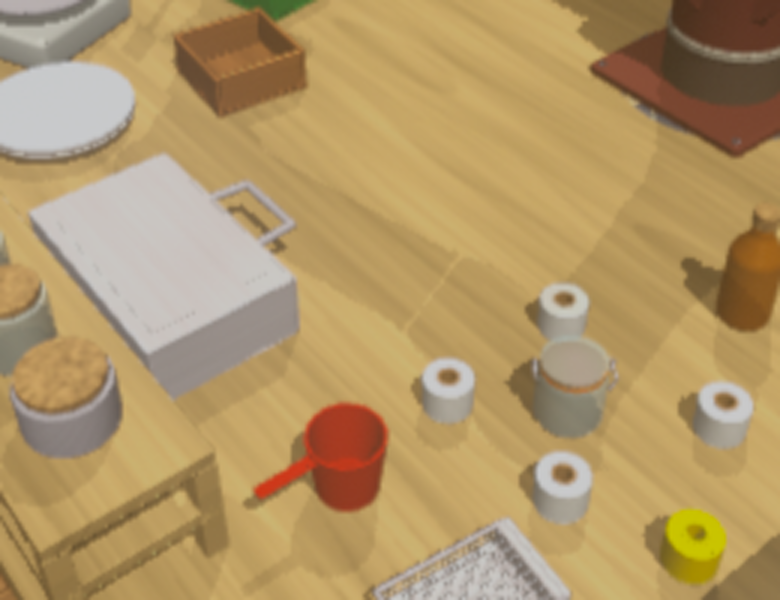

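View pics/c2.png

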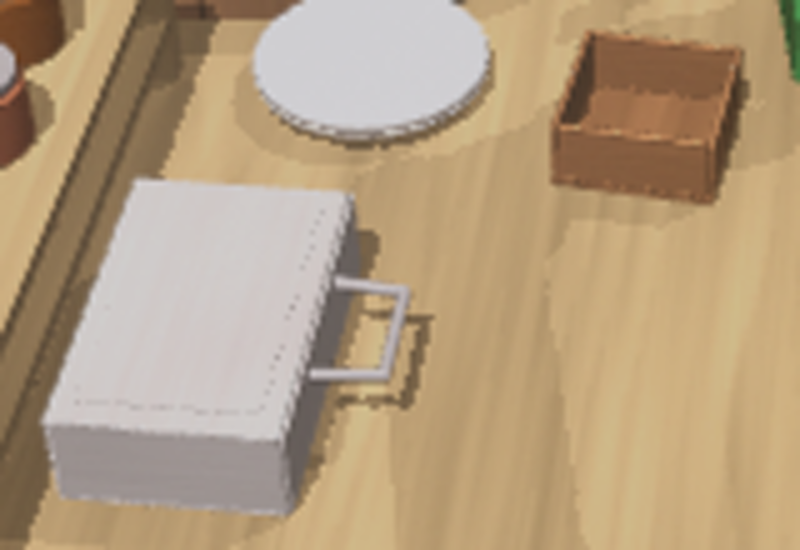

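The crops confirm four white rolls, the brown wooden box, and the tin closed. Tin roof corners (scene px): (245,192), (289,234), (201,212), (240,257).

```bash
python3 - <<'E'
from h import *
S={"scene":dict(c=[(245,191.7),(289.3,234.3),(240,256.7),(200.7,211.7)],h=[(272.3,201.3),(287.7,214)]),
"side":dict(c=[(280.4,168.4),(266.6,217.6),(219,214.4),(237,166)],h=[(291.4,188),(287.6,205.2)])}
for n in S:
    C=cam(n); P=np.array([ray(C,u,.07) for u in S[n]["c"]])[:,:2]; H=np.array([ray(C,u,.054) for u in S[n]["h"]])[:,:2]
    print(n,P.round(3).tolist(),"centre",P.mean(0).round(3),"w",np.linalg.norm(P[0]-P[1]).round(3),np.linalg.norm(P[1]-P[2]).round(3))
    d=P[1]-P[0]+P[2]-P[3]; print(" y-dir ang",np.degrees(np.arctan2(d[1],d[0])).round(1)); print(" handle",H.round(3).tolist(),H.mean(0).round(3))
    d=H[1]-H[0]; print(" hang",np.degrees(np.arctan2(d[1],d[0])).round(1))
q=manip.sense()["tcp_rot"]; print(R.from_quat([q[1],q[2],q[3],q[0]]).as_matrix().round(3))
for n,px in(("scene",[(379,268),(440,235),(305,292),(345,345)]),("side",[(297,290),(376,300),(232,267),(220,315)])):
    print(n,[ray(cam(n),u,.03)[:2].round(3).tolist() for u in px])
E
```

```text
scene [[0.652, -0.203], [0.653, 0.039], [0.8, 0.029], [0.802, -0.2]] centre [ 0.727 -0.084] w 0.243 0.147
 y-dir ang 90.2
 handle [[0.602, -0.128], [0.598, -0.049]] [ 0.6   -0.089]
 hang 92.3
side [[0.649, -0.205], [0.649, 0.032], [0.801, 0.034], [0.801, -0.204]] centre [ 0.725 -0.086] w 0.238 0.151
 y-dir ang 90.0
 handle [[0.599, -0.127], [0.598, -0.045]] [ 0.598 -0.086]
 hang 90.8
[[ 0.945  0.328 -0.   ]
 [ 0.328 -0.945  0.001]
 [-0.    -0.001 -1.   ]]
scene [[0.519, 0.254], [0.294, 0.273], [0.718, 0.197], [0.734, 0.365]]
side [[0.52, 0.264], [0.3, 0.274], [0.722, 0.203], [0.713, 0.367]]
```

Emit:
{"fn": "move_arm", "kwargs": {
  "gripper": [0, 0, 0, 0, 0],
  "offset": [
    [3.5, 4.8, 0],
    [7, 9.6, 0],
    [10.5, 14.4, 0],
    [14, 19.2, 0],
    [17.5, 24, 0]
  ],
  "rot": [
    [0, 0, 0.124],
    [0, 0, 0.248],
    [0, 0, 0.372],
    [0, 0, 0.496],
    [0, 0, 0.62]
  ],
  "grip_force": 25
}}

```text
time_s: 0.78
eef_pos: [0.3887, -0.3723, 0.2415]
tcp_rot: [0.0, 0.888, 0.461, -0.0]
contact_force: [0.9, -0.1, -0.2]
width: 0.0474
finger_force: 0.0
```

Emit:
{"fn": "move_arm", "kwargs": {
  "gripper": [0, 0, 0, 0, 0],
  "offset": [
    [3.5, 4.8, -1],
    [7, 9.6, -2],
    [10.5, 14.4, -3],
    [14, 19.2, -4],
    [17.5, 24, -4]
  ],
  "rot": [
    [0, 0, 0.124],
    [0, 0, 0.248],
    [0, 0, 0.372],
    [0, 0, 0.496],
    [0, 0, 0.62]
  ]
}}

```text
time_s: 1.4
eef_pos: [0.5632, -0.1325, 0.2006]
tcp_rot: [-0.001, 0.705, 0.709, -0.0]
contact_force: [1.0, -0.8, -0.1]
width: 0.0435
finger_force: 0.0
```

Emit:
{"fn": "move_arm", "kwargs": {
  "gripper": [-0.1, -0.1, -0.1, -0.1],
  "offset": [
    [2, 2.4, 0],
    [3.7, 4.8, -2],
    [3.7, 4.8, -4],
    [3.7, 4.8, -4]
  ],
  "rot": [
    [0, 0, 0],
    [0, 0, 0],
    [0, 0, 0],
    [0, 0, 0]
  ]
}}

```text
time_s: 1.9
eef_pos: [0.5983, -0.0869, 0.1595]
tcp_rot: [-0.001, 0.706, 0.708, -0.001]
contact_force: [-0.7, -0.4, 0.0]
width: 0.0391
finger_force: 0.0
```

```bash
python3 - <<'E'
from h import *
im,C=grab("wrist","w1.png"); s=manip.sense(); print(s["time_s"],s["joints"].round(2),s["eef_pos"].round(4),s["width"]); q=s["tcp_rot"]; print(R.from_quat([q[1],q[2],q[3],q[0]]).as_matrix()[:,1].round(3)); print("handle",proj(C,(.6,-.086,.054)))
E
```

```text
1.95 [ 0.47  0.34 -0.49  1.66  0.17  1.19 -0.06] [ 0.599  -0.0873  0.1608] 0.03911014807865497
[ 1.     0.002 -0.002]
handle [318.425466   198.59478205]
```

View pics/w1.png

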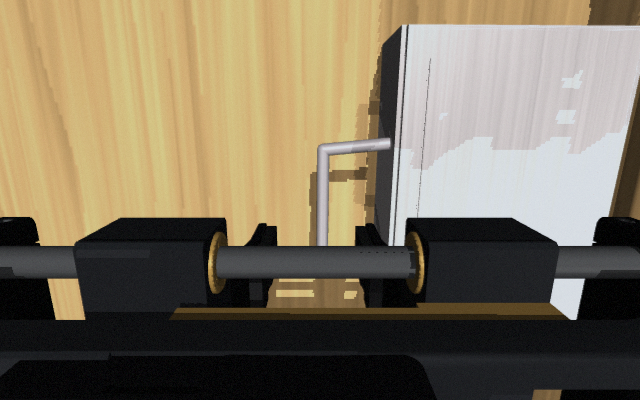

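The wrist view shows the handle bar at u≈322 between the fingers, where 318 was predicted, so it lines up. I'll grasp and pull.

Emit:
{"fn": "move_arm", "kwargs": {
  "gripper": [-0.1, -0.1, -0.1, -1, -1],
  "offset": [
    [0.2, 0, -4],
    [0.2, 0, -8],
    [0.2, 0, -10.6],
    [0.2, 0, -10.6],
    [0.2, 0, -10.6]
  ],
  "rot": [
    [0, 0, 0],
    [0, 0, 0],
    [0, 0, 0],
    [0, 0, 0],
    [0, 0, 0]
  ]
}}

```text
time_s: 2.58
eef_pos: [0.6028, -0.0869, 0.0574]
tcp_rot: [0.001, 0.706, 0.708, 0.001]
contact_force: [-0.2, 0.3, -0.1]
width: 0.0263
finger_force: 0.0
```

Emit:
{"fn": "move_arm", "kwargs": {
  "gripper": [-1, -1, -1, -1, -1],
  "offset": [
    [0, 0, 0],
    [-1, 0, 0],
    [-3, 0, 0],
    [-5, 0, 0],
    [-7, 0, 0]
  ],
  "rot": [
    [0, 0, 0],
    [0, 0, 0],
    [0, 0, 0],
    [0, 0, 0],
    [0, 0, 0]
  ]
}}

```text
time_s: 3.2
eef_pos: [0.5326, -0.0861, 0.0571]
tcp_rot: [0.002, 0.706, 0.708, 0.001]
contact_force: [3.8, 0.9, 6.1]
width: 0.0078
finger_force: 25.0
```

Emit:
{"fn": "move_arm", "kwargs": {
  "gripper": [-1, -1, -1, -1, -1],
  "offset": [
    [-2, 0, 0],
    [-4, 0, 0],
    [-5.5, 0, 0],
    [-6, 0, 0],
    [-6.3, 0, 0]
  ],
  "rot": [
    [0, 0, 0],
    [0, 0, 0],
    [0, 0, 0],
    [0, 0, 0],
    [0, 0, 0]
  ]
}}

```text
time_s: 3.82
eef_pos: [0.4727, -0.0858, 0.0573]
tcp_rot: [0.004, 0.706, 0.708, 0.003]
contact_force: [23.5, 0.4, -16.5]
width: 0.008
finger_force: 25.0
```

Emit:
{"fn": "move_arm", "kwargs": {
  "gripper": [-1, -0.2, -0.1, -0.1, -0.1],
  "offset": [
    [0.3, 0, 0],
    [0.3, 0, 0],
    [0.3, 0, 0],
    [0.3, 0, 0.5],
    [0.3, 0, 5]
  ],
  "rot": [
    [0, 0, 0],
    [0, 0, 0],
    [0, 0, 0],
    [0, 0, 0],
    [0, 0, 0]
  ]
}}

```text
time_s: 4.45
eef_pos: [0.4696, -0.0859, 0.104]
tcp_rot: [-0.003, 0.706, 0.708, -0.001]
contact_force: [-0.1, -0.9, 0.9]
width: 0.0365
finger_force: 0.0
```

Emit:
{"fn": "move_arm", "kwargs": {
  "gripper": [-0.3, -0.3, -0.3, -0.3],
  "offset": [
    [2, 2, 5],
    [6, 5, 10],
    [10.7, 9, 13],
    [10.7, 9, 13]
  ],
  "rot": [
    [0, 0, 0],
    [0, 0, 0],
    [0, 0, 0],
    [0, 0, 0]
  ]
}}

```text
time_s: 4.95
eef_pos: [0.5811, 0.0071, 0.2378]
tcp_rot: [0.001, 0.705, 0.709, 0.002]
contact_force: [0.1, 0.2, -1.0]
width: 0.0304
finger_force: 0.0
```

```bash
python3 - <<'E'
from h import *
im,C=grab("wrist","w2.png"); s=manip.sense(); print(s["time_s"],s["eef_pos"].round(4),s["width"])
for y in(-.166,-.112,-.058,-.004): print(y,"core top px",proj(C,(.582,y,.046)).round())
a,_=grab("side","s2.png")
cv2.imwrite("pics/w2c.png",np.hstack([cv2.resize(im,(480,300)),cv2.resize(a[110:260,200:360],(320,300),interpolation=cv2.INTER_CUBIC)]))
E
```

```text
5.0 [0.5808 0.0067 0.2371] 0.03058951407741491
-0.166 core top px [315. 331.]
-0.112 core top px [315. 287.]
-0.058 core top px [315. 240.]
-0.004 core top px [316. 189.]
```

View pics/w2c.png

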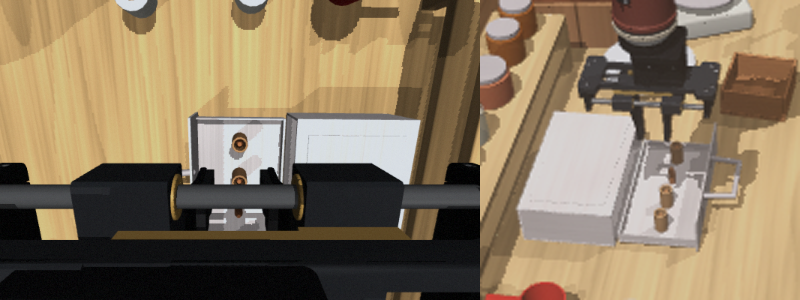

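Emit:
{"fn": "move_arm", "kwargs": {
  "gripper": [-0.3, -0.3, -0.3, -0.3],
  "offset": [
    [0, -6, 0],
    [0, -12, 0],
    [0, -17, 0],
    [0, -17, 0]
  ],
  "rot": [
    [0, 0, 0],
    [0, 0, 0],
    [0, 0, 0],
    [0, 0, 0]
  ]
}}

```text
time_s: 5.55
eef_pos: [0.576, -0.1731, 0.2338]
tcp_rot: [-0.001, 0.709, 0.705, -0.002]
contact_force: [-0.3, 1.5, -0.1]
width: 0.0304
finger_force: 0.0
```

```bash
python3 - <<'E'
from h import *
im,C=grab("wrist","w3.png"); s=manip.sense(); print(s["time_s"],s["eef_pos"].round(4),s["width"])
for y in(-.166,-.112,-.058,-.004): print(y,"core top px",proj(C,(.582,y,.046)).round(),"spindle top",proj(C,(.582,y,.042)).round())
cv2.imwrite("pics/w3c.png",cv2.resize(im[0:240,220:440],(550,600),interpolation=cv2.INTER_CUBIC))
E
```

```text
5.6 [ 0.5766 -0.1695  0.2341] 0.03035564595687655
-0.166 core top px [322. 171.] spindle top [322. 170.]
-0.112 core top px [322. 114.] spindle top [322. 114.]
-0.058 core top px [322.  52.] spindle top [322.  53.]
-0.004 core top px [322. -15.] spindle top [322. -13.]
```

View pics/w3c.png

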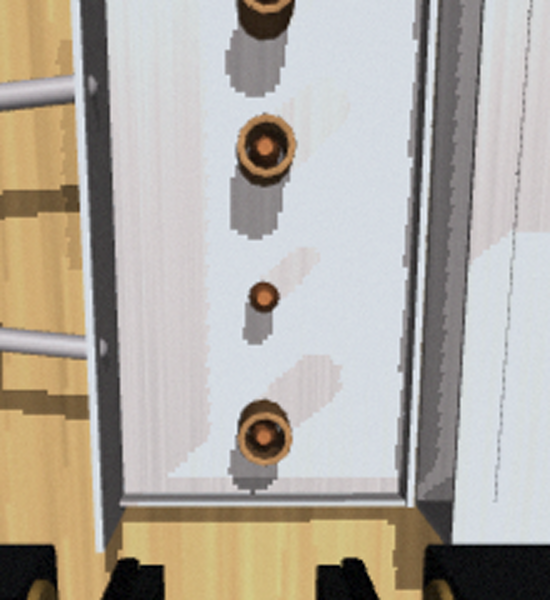

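Wrist view (full-image pixels): cores at (326,175), (326,60) and (326,1), with a bare spindle at (325,118). So there are three cores, at y ≈ −0.166, −0.058 and −0.004. I'll refine x and y with a settled picture.

```bash
python3 - <<'E'
from h import *
for k in range(2): im,C=grab("wrist","w4.png")
s=manip.sense(); print(s["time_s"],s["eef_pos"].round(4),s["joint_vel"].round(3))
hsv=cv2.cvtColor(im,cv2.COLOR_BGR2HSV)
roi=im[0:230,270:385]; h=hsv[0:230,270:385]
m=((h[...,1]>90)&((h[...,0]<25)|(h[...,0]>170))).astype(np.uint8)
k,l,st,ce=cv2.connectedComponentsWithStats(m)
for j in range(1,k):
    if st[j,4]>20: 
        x,y,w,hh,a=st[j]; u=270+x+w/2
        top=(u,y+hh-w/2)  # lower edge of blob is nearest: top ring circle
        print(st[j],"c",ray(C,(270+ce[j][0],ce[j][1]),.042)[:2].round(4),"ringlow",ray(C,top,.046)[:2].round(4))
print(proj(C,(.582,-.112,.042)))
E
```

```text
5.7 [ 0.5778 -0.1658  0.2348] [-0.021 -0.002 -0.017 -0.007  0.001 -0.    -0.005]
[ 45   0  23  23 446] c [ 0.5856 -0.0154] ringlow [ 0.5865 -0.0179]
[ 44  54  23  27 455] c [ 0.5854 -0.0628] ringlow [ 0.5859 -0.066 ]
[ 49 119  11  12 101] c [ 0.5848 -0.1155] ringlow [ 0.5853 -0.1161]
[ 44 166  21  26 432] c [ 0.585  -0.1683] ringlow [ 0.5857 -0.1702]
[   0  208  115   22 2297] c [ 0.5882 -0.2093] ringlow [ 0.5885 -0.1612]
[320.94235385 120.95577923]
```

Emit:
{"fn": "move_arm", "kwargs": {
  "gripper": [-0.1, -0.1, -0.1, -0.1, -0.1],
  "offset": [
    [0.4, -0.2, -5],
    [0.4, -0.2, -11],
    [0.4, -0.2, -16],
    [0.4, -0.2, -19],
    [0.4, -0.2, -20]
  ],
  "rot": [
    [0, 0, 0],
    [0, 0, 0],
    [0, 0, 0],
    [0, 0, 0],
    [0, 0, 0]
  ],
  "grip_force": 8
}}

```text
time_s: 6.32
eef_pos: [0.5815, -0.1663, 0.0336]
tcp_rot: [-0.002, 0.705, 0.709, -0.001]
contact_force: [0.6, -0.1, 0.4]
width: 0.039
finger_force: 0.0
```

Emit:
{"fn": "move_arm", "kwargs": {
  "gripper": [-0.1, -1, -1, -1, -1],
  "offset": [
    [0, 0, 0],
    [0, 0, 0],
    [0, 0, 0],
    [0, 0, 0],
    [0, 0, 0]
  ],
  "rot": [
    [0, 0, 0],
    [0, 0, 0],
    [0, 0, 0],
    [0, 0, 0],
    [0, 0, 0]
  ]
}}

```text
time_s: 6.95
eef_pos: [0.5836, -0.1683, 0.0365]
tcp_rot: [0.001, 0.706, 0.708, 0.0]
contact_force: [-1.7, 0.1, 6.2]
width: 0.0212
finger_force: 8.0
```

Emit:
{"fn": "move_arm", "kwargs": {
  "gripper": [-1, -1, -1, -1, -1],
  "offset": [
    [0, 0, 2],
    [0, 0, 6],
    [0, 0, 11],
    [-3, -5, 11],
    [-6, -10, 11]
  ],
  "rot": [
    [0, 0, 0],
    [0, 0, 0],
    [0, 0, 0],
    [0, 0, 0],
    [0, 0, 0]
  ]
}}

```text
time_s: 7.58
eef_pos: [0.5227, -0.2689, 0.1477]
tcp_rot: [0.001, 0.705, 0.709, 0.0]
contact_force: [-0.2, -0.6, -1.2]
width: 0.0215
finger_force: 8.0
```

Emit:
{"fn": "move_arm", "kwargs": {
  "gripper": [-1, -1, -1, -1, -1],
  "offset": [
    [-3, -5, 0],
    [-6.3, -10, 0],
    [-6.3, -12.2, 0],
    [-6.3, -12.2, -3],
    [-6.3, -12.2, -3]
  ],
  "rot": [
    [0, 0, 0],
    [0, 0, 0],
    [0, 0, 0],
    [0, 0, 0],
    [0, 0, 0]
  ]
}}

```text
time_s: 8.2
eef_pos: [0.4594, -0.3887, 0.1143]
tcp_rot: [-0.002, 0.706, 0.708, 0.0]
contact_force: [-0.2, -0.3, 0.6]
width: 0.0212
finger_force: 8.0
```

```bash
python3 - <<'E'
from h import *
im,C=grab("wrist","w5.png"); s=manip.sense(); print(s["time_s"],s["eef_pos"].round(4),s["width"],s["finger_force"])
print([proj(C,(.46+a,-.362+b,.055)).round() for a,b in((.06,.06),(-.06,.06),(-.06,-.06),(.06,-.06))])
E
```

```text
8.25 [ 0.4602 -0.3889  0.1157] 0.020889170415994213 8.000096042762834
[array([425.,  71.]), array([210.,  70.]), array([223., 268.]), array([410., 269.])]
```

View pics/w5.png

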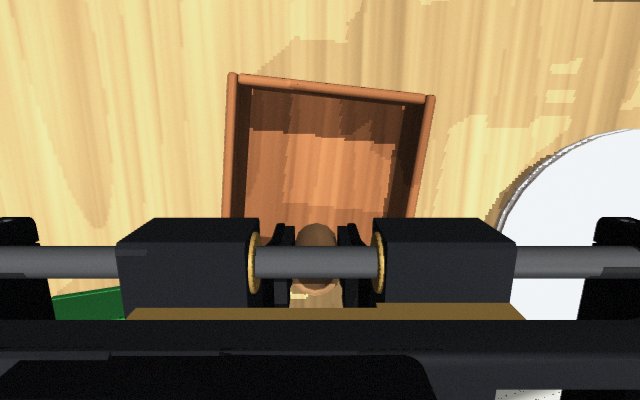

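```bash
python3 - <<'E'
from h import *
s=manip.sense(); C=cam("wrist",s)
a=ray(C,(230,74),.055);b=ray(C,(434,98),.055);print(a,b,np.linalg.norm(a-b)); d=(b-a)/np.linalg.norm(b-a); n=np.array([d[1],-d[0],0]); print((a+b)/2+.06*n)
E
```

```text
[ 0.41168689 -0.3043584   0.055     ] [ 0.52743616 -0.31691572  0.055     ] 0.11642842598831481
[ 0.46309026 -0.37028706  0.055     ]
```

Wrist view: the box's top corners are at (230,74) and (434,98), giving a centre of (0.463,−0.368) and a yaw of about −6°. The held core is over the rear part of it. Lowering and releasing.

Emit:
{"fn": "move_arm", "kwargs": {
  "gripper": [-1, -1, -0.3, -0.3, -0.3],
  "offset": [
    [0, 0, -4],
    [0, 0, -6.4],
    [0, 0, -6.4],
    [0, 0, -6.4],
    [0, 0, -3]
  ],
  "rot": [
    [0, 0, 0],
    [0, 0, 0],
    [0, 0, 0],
    [0, 0, 0],
    [0, 0, 0]
  ]
}}

```text
time_s: 8.88
eef_pos: [0.4595, -0.3893, 0.0856]
tcp_rot: [-0.001, 0.706, 0.708, -0.0]
contact_force: [1.0, -0.1, 0.4]
width: 0.03
finger_force: 0.0
```

Emit:
{"fn": "move_arm", "kwargs": {
  "gripper": [-0.1, -0.1, -0.1, -0.1, -0.1],
  "offset": [
    [0, 0, 4],
    [3, 6, 8],
    [6, 12, 8],
    [9, 18, 8],
    [12, 23, 8]
  ],
  "rot": [
    [0, 0, 0],
    [0, 0, 0],
    [0, 0, 0],
    [0, 0, 0],
    [0, 0, 0]
  ]
}}

```text
time_s: 9.5
eef_pos: [0.5722, -0.1746, 0.1682]
tcp_rot: [0.002, 0.706, 0.708, 0.001]
contact_force: [0.8, -0.6, 0.1]
width: 0.0392
finger_force: 0.0
```

Emit:
{"fn": "move_arm", "kwargs": {
  "gripper": [-0.1, -0.1, -0.1, -0.1, -0.1],
  "offset": [
    [0.3, 5, 0],
    [0.3, 9.9, 0],
    [0.3, 9.9, -5],
    [0.3, 9.9, -10.5],
    [0.3, 9.9, -13]
  ],
  "rot": [
    [0, 0, 0],
    [0, 0, 0],
    [0, 0, 0],
    [0, 0, 0],
    [0, 0, 0]
  ]
}}

```text
time_s: 10.12
eef_pos: [0.5732, -0.0771, 0.0345]
tcp_rot: [-0.0, 0.706, 0.708, -0.0]
contact_force: [-0.1, 0.4, 0.1]
width: 0.0392
finger_force: 0.0
```

Commanded steps over 62.5 mm fell short, so I'll correct by (+0.9, +1.6) cm.

Emit:
{"fn": "move_arm", "kwargs": {
  "gripper": [-0.1, -0.1],
  "offset": [
    [0.9, 1.6, 0],
    [0.9, 1.6, 0]
  ],
  "rot": [
    [0, 0, 0],
    [0, 0, 0]
  ]
}}

```text
time_s: 10.38
eef_pos: [0.5852, -0.0587, 0.038]
tcp_rot: [0.001, 0.705, 0.709, 0.002]
contact_force: [-0.1, 0.6, -0.0]
width: 0.0393
finger_force: 0.0
```

```bash
python3 -c "
from h import *
s=manip.sense();print(s['time_s'],s['eef_pos'].round(4),s['contact_force'])"
```

```text
10.375 [ 0.5852 -0.0587  0.038 ] [-0.07376486  0.60240192 -0.0428723 ]
```

Emit:
{"fn": "move_arm", "kwargs": {
  "gripper": [-1, -1, -1, -1, -1],
  "offset": [
    [0, 0, 0],
    [0, 0, 0],
    [0, 0, 0],
    [0, 0, 4],
    [0, 0, 9]
  ],
  "rot": [
    [0, 0, 0],
    [0, 0, 0],
    [0, 0, 0],
    [0, 0, 0],
    [0, 0, 0]
  ]
}}

```text
time_s: 11.0
eef_pos: [0.5818, -0.0615, 0.1256]
tcp_rot: [-0.001, 0.706, 0.708, -0.001]
contact_force: [0.0, -0.6, -0.1]
width: 0.0222
finger_force: 7.9
```

Emit:
{"fn": "move_arm", "kwargs": {
  "gripper": [-1, -1, -1, -1, -1],
  "offset": [
    [-2, -5, 1],
    [-4, -10, 1],
    [-6, -15, 1],
    [-8, -20, 1],
    [-10, -25, 1]
  ],
  "rot": [
    [0, 0, 0],
    [0, 0, 0],
    [0, 0, 0],
    [0, 0, 0],
    [0, 0, 0]
  ]
}}

```text
time_s: 11.62
eef_pos: [0.4816, -0.313, 0.1357]
tcp_rot: [0.0, 0.706, 0.708, -0.0]
contact_force: [0.6, 0.4, -0.4]
width: 0.0222
finger_force: 7.9
```

Emit:
{"fn": "move_arm", "kwargs": {
  "gripper": [-1, -1, -1, -1],
  "offset": [
    [-2, -5.4, 0],
    [-2, -5.4, -2],
    [-2, -5.4, -3],
    [-2, -5.4, -3]
  ],
  "rot": [
    [0, 0, 0],
    [0, 0, 0],
    [0, 0, 0],
    [0, 0, 0]
  ]
}}

```text
time_s: 12.12
eef_pos: [0.4629, -0.3634, 0.1045]
tcp_rot: [-0.001, 0.705, 0.709, 0.0]
contact_force: [-0.3, 0.5, -0.2]
width: 0.0224
finger_force: 7.9
```

Emit:
{"fn": "move_arm", "kwargs": {
  "gripper": [-1, -1, -0.3, -0.3, -0.3],
  "offset": [
    [0, 0, -4],
    [0, 0, -5],
    [0, 0, -5],
    [0, 0, -5],
    [0, 0, 0]
  ],
  "rot": [
    [0, 0, 0],
    [0, 0, 0],
    [0, 0, 0],
    [0, 0, 0],
    [0, 0, 0]
  ]
}}

```text
time_s: 12.75
eef_pos: [0.4611, -0.3642, 0.104]
tcp_rot: [-0.003, 0.706, 0.708, -0.0]
contact_force: [0.7, -1.1, 0.5]
width: 0.0302
finger_force: 0.0
```

Emit:
{"fn": "move_arm", "kwargs": {
  "gripper": [-0.1, -0.1, -0.1, -0.1, -0.1],
  "offset": [
    [0, 0, 4],
    [1.7, 5.2, 6],
    [3.4, 10.4, 6],
    [5.1, 15.6, 6],
    [6.8, 20.8, 6]
  ],
  "rot": [
    [0, 0, 0],
    [0, 0, 0],
    [0, 0, 0],
    [0, 0, 0],
    [0, 0, 0]
  ]
}}

```text
time_s: 13.38
eef_pos: [0.5316, -0.1558, 0.1672]
tcp_rot: [0.001, 0.706, 0.708, 0.0]
contact_force: [0.9, -0.1, 0.7]
width: 0.0391
finger_force: 0.0
```

Emit:
{"fn": "move_arm", "kwargs": {
  "gripper": [-0.1, -0.1, -0.1, -0.1, -0.1],
  "offset": [
    [1.7, 5.2, 0],
    [3.4, 10.4, 0],
    [5.2, 15.2, 0],
    [5.2, 15.2, 0],
    [5.2, 15.2, 0]
  ],
  "rot": [
    [0, 0, 0],
    [0, 0, 0],
    [0, 0, 0],
    [0, 0, 0],
    [0, 0, 0]
  ]
}}

```text
time_s: 14.0
eef_pos: [0.5829, -0.0057, 0.1662]
tcp_rot: [0.001, 0.706, 0.708, 0.0]
contact_force: [-0.1, -0.4, -0.1]
width: 0.039
finger_force: 0.0
```

Emit:
{"fn": "move_arm", "kwargs": {
  "gripper": [-0.1, -0.1, -0.1, -0.1, -1],
  "offset": [
    [0, 0, -5],
    [0, 0, -10],
    [0, 0, -13],
    [0, 0, -13],
    [0, 0, -13]
  ],
  "rot": [
    [0, 0, 0],
    [0, 0, 0],
    [0, 0, 0],
    [0, 0, 0],
    [0, 0, 0]
  ]
}}

```text
time_s: 14.62
eef_pos: [0.5836, -0.0062, 0.0371]
tcp_rot: [0.001, 0.707, 0.708, 0.0]
contact_force: [-0.3, -0.7, 0.6]
width: 0.0345
finger_force: 0.0
```

Emit:
{"fn": "move_arm", "kwargs": {
  "gripper": [-1, -1, -1, -1, -1],
  "offset": [
    [0, 0, 0],
    [0, 0, 0],
    [0, 0, 3],
    [0, 0, 7],
    [0, 0, 11]
  ],
  "rot": [
    [0, 0, 0],
    [0, 0, 0],
    [0, 0, 0],
    [0, 0, 0],
    [0, 0, 0]
  ]
}}

```text
time_s: 15.25
eef_pos: [0.5826, -0.0052, 0.1471]
tcp_rot: [0.0, 0.706, 0.708, 0.0]
contact_force: [1.2, -0.6, -0.4]
width: 0.0225
finger_force: 8.0
```

Emit:
{"fn": "move_arm", "kwargs": {
  "gripper": [-1, -1, -1, -1, -1],
  "offset": [
    [-2, -5, 0],
    [-4, -10, 0],
    [-6, -15, 0],
    [-8, -20, 0],
    [-10, -25, 0]
  ],
  "rot": [
    [0, 0, 0],
    [0, 0, 0],
    [0, 0, 0],
    [0, 0, 0],
    [0, 0, 0]
  ]
}}

```text
time_s: 15.88
eef_pos: [0.482, -0.2569, 0.1462]
tcp_rot: [0.001, 0.706, 0.708, 0.0]
contact_force: [0.8, -0.2, -0.5]
width: 0.0223
finger_force: 8.0
```

Emit:
{"fn": "move_arm", "kwargs": {
  "gripper": [-1, -1, -1, -1, -1],
  "offset": [
    [-1.7, -4, 0],
    [-1.7, -8.6, 0],
    [-1.7, -8.6, 0],
    [-1.7, -8.6, -5],
    [-1.7, -8.6, -5]
  ],
  "rot": [
    [0, 0, 0],
    [0, 0, 0],
    [0, 0, 0],
    [0, 0, 0],
    [0, 0, 0]
  ]
}}

```text
time_s: 16.5
eef_pos: [0.4639, -0.339, 0.0928]
tcp_rot: [-0.003, 0.706, 0.709, -0.0]
contact_force: [-0.5, 0.6, 0.7]
width: 0.0222
finger_force: 8.0
```

Now I release the third core, then back off to look at the box, the tray and the rolls.

Emit:
{"fn": "move_arm", "kwargs": {
  "gripper": [-1, -1, -0.3, -0.3, -0.3],
  "offset": [
    [0, 0, -3],
    [0, 0, -3.5],
    [0, 0, -3.5],
    [0, 0, -3.5],
    [0, 0, 0]
  ],
  "rot": [
    [0, 0, 0],
    [0, 0, 0],
    [0, 0, 0],
    [0, 0, 0],
    [0, 0, 0]
  ]
}}

```text
time_s: 17.12
eef_pos: [0.4646, -0.3406, 0.0947]
tcp_rot: [-0.002, 0.706, 0.708, -0.0]
contact_force: [-0.6, -0.4, 0.3]
width: 0.0298
finger_force: 0.0
```

Emit:
{"fn": "move_arm", "kwargs": {
  "gripper": [0.4, 0.4, 0.4, 0.4, 0.4],
  "offset": [
    [0, 0, 5],
    [0, 4, 8],
    [0, 9, 10],
    [0, 15, 10],
    [0, 21, 10]
  ],
  "rot": [
    [0, 0, 0],
    [0, 0, 0],
    [0, 0, 0],
    [0, 0, 0],
    [0, 0, 0]
  ]
}}

```text
time_s: 17.75
eef_pos: [0.466, -0.1295, 0.197]
tcp_rot: [0.001, 0.706, 0.708, 0.0]
contact_force: [1.3, 0.9, -0.3]
width: 0.0603
finger_force: 0.0
```

Emit:
{"fn": "move_arm", "kwargs": {
  "gripper": [0.4, 0.4, 0.4, 0.4, 0.4],
  "offset": [
    [0, 6, 0],
    [0, 12, 0],
    [0, 18, 0],
    [0, 24, 0],
    [0, 24, 0]
  ],
  "rot": [
    [0, 0, 0],
    [0, 0, 0],
    [0, 0, 0],
    [0, 0, 0],
    [0, 0, 0]
  ]
}}

```text
time_s: 18.38
eef_pos: [0.4653, 0.1141, 0.1969]
tcp_rot: [0.0, 0.703, 0.711, 0.001]
contact_force: [-0.5, -1.4, 1.1]
width: 0.0609
finger_force: 0.0
```

```bash
cat > rolls.py <<'E'
from h import *
im,C=grab("side","rs.png"); hsv=cv2.cvtColor(im,cv2.COLOR_BGR2HSV)
m=((hsv[...,1]<60)&(hsv[...,2]>120)).astype(np.uint8)
k,l,st,ce=cv2.connectedComponentsWithStats(m)
for j in range(1,k):
    x,y,w,h,a=st[j]
    if 80<a<450 and 10<w<30 and 250<y<360 and x>245: print("side",ce[j].round(0),a,ray(C,ce[j],.02)[:2].round(3))
s=manip.sense(); print(s["time_s"],s["eef_pos"].round(4),s["width"])
E
python3 - <<'E'
from rolls import *
w,Cw=grab("wrist","w6.png"); sc,_=grab("scene","sc6.png")
cv2.imwrite("pics/v6.png",np.vstack([np.hstack([cv2.resize(im[100:260,200:380],(360,320),interpolation=cv2.INTER_CUBIC),cv2.resize(sc[130:290,200:420],(440,320),interpolation=cv2.INTER_CUBIC)]),cv2.resize(w[:220],(800,275))]))
E
```

```text
side [275. 269.] 230 [0.598 0.19 ]
side [325. 272.] 232 [0.452 0.184]
side [267. 308.] 257 [0.594 0.326]
side [307. 320.] 268 [0.481 0.352]
18.425 [0.4656 0.111  0.1965] 0.0607798534720544
```

View pics/v6.png

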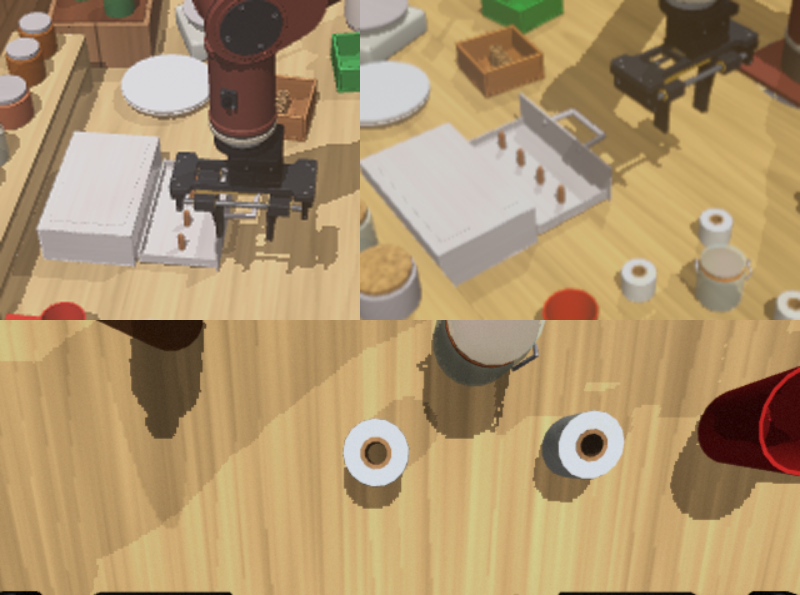

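The view shows all four spindles bare and the cores in the box at about side-crop (285,103). One roll was knocked to (0.481,0.352). Rolls A and B are seen from the wrist at (301,106) and (473,99).

```bash
cat > wr.py <<'E'
from h import *
def wrings(f="wr.png",zt=.036,ymax=230):
    im,C=grab("wrist",f); h=cv2.cvtColor(im,cv2.COLOR_BGR2HSV)
    m=((h[...,1]<40)&(h[...,2]>190)).astype(np.uint8); m[ymax:]=0
    cs,_=cv2.findContours(m,cv2.RETR_EXTERNAL,cv2.CHAIN_APPROX_NONE)
    for c in cs:
        if cv2.contourArea(c)>800:
            (u,v),ax,_=cv2.fitEllipse(c)
            p=ray(C,(u,v),zt)
            print("ring px",round(u),round(v),np.round(ax),p[:2].round(4))
if __name__=="__main__":
    wrings(); s=manip.sense(); print(s["time_s"],s["eef_pos"].round(4))
    print("yellow",ray(cam("side"),(275,343),.02)[:2])
E
python3 wr.py
```

```text
ring px 300 102 [51. 53.] [0.4522 0.18  ]
ring px 473 95 [49. 56.] [0.5992 0.1861]
18.575 [0.4659 0.1075 0.1958]
yellow [0.5527886  0.42798347]
```

Emit:
{"fn": "move_arm", "kwargs": {
  "gripper": [0.4, 0.4, 0.4, 0.4, 0.4],
  "offset": [
    [-0.7, 4, 0],
    [-1.3, 7.4, -4],
    [-1.3, 7.4, -9],
    [-1.3, 7.4, -9],
    [-1.3, 7.4, -9]
  ],
  "rot": [
    [0, 0, 0],
    [0, 0, 0],
    [0, 0, 0],
    [0, 0, 0],
    [0, 0, 0]
  ],
  "grip_force": 15
}}

```text
time_s: 19.2
eef_pos: [0.4537, 0.182, 0.1069]
tcp_rot: [0.0, 0.707, 0.707, 0.0]
contact_force: [1.0, -0.4, 0.0]
width: 0.0607
finger_force: 0.0
```

```bash
python3 - <<'E'
from wr import *
for k in range(4): print(manip.sense()["eef_pos"].round(4)); wrings(zt=.036,ymax=300)
E
```

```text
[0.4537 0.182  0.1069]
ring px 313 215 [63. 67.] [0.4521 0.1807]
ring px 541 200 [51. 66.] [0.5992 0.1905]
[0.4542 0.1822 0.1074]
ring px 312 215 [63. 67.] [0.4521 0.1807]
ring px 540 201 [50. 66.] [0.5991 0.1905]
[0.4542 0.1824 0.1075]
ring px 312 215 [63. 67.] [0.4521 0.1807]
ring px 539 200 [50. 66.] [0.5991 0.1908]
[0.4541 0.1825 0.1073]
ring px 312 215 [63. 67.] [0.4521 0.1808]
ring px 540 201 [50. 66.] [0.5991 0.1908]
```

Emit:
{"fn": "move_arm", "kwargs": {
  "gripper": [0.4, 0.4, 0.4, -1, -1],
  "offset": [
    [-0.2, 0, -4],
    [-0.2, 0, -7.5],
    [-0.2, 0, -7.7],
    [-0.2, 0, -7.7],
    [-0.2, 0, -7.7]
  ],
  "rot": [
    [0, 0, 0],
    [0, 0, 0],
    [0, 0, 0],
    [0, 0, 0],
    [0, 0, 0]
  ]
}}

```text
time_s: 20.02
eef_pos: [0.4519, 0.1831, 0.03]
tcp_rot: [0.001, 0.706, 0.708, 0.001]
contact_force: [0.4, -0.0, 0.7]
width: 0.0482
finger_force: 0.0
```

Emit:
{"fn": "move_arm", "kwargs": {
  "gripper": [-1, -1, -1, -1, -1],
  "offset": [
    [0, 0, 0],
    [0, 0, 0],
    [0, 0, 3],
    [0, 0, 7],
    [0, 0, 10]
  ],
  "rot": [
    [0, 0, 0],
    [0, 0, 0],
    [0, 0, 0],
    [0, 0, 0],
    [0, 0, 0]
  ]
}}

```text
time_s: 20.65
eef_pos: [0.4511, 0.183, 0.1306]
tcp_rot: [0.001, 0.706, 0.708, 0.001]
contact_force: [1.7, -0.2, -0.6]
width: 0.0455
finger_force: 15.0
```

```bash
python3 - <<'E'
from h import *
s=manip.sense();print(s["eef_pos"].round(4),s["width"],s["finger_force"],s["contact_force"].round(1))
E
```

```text
[0.4511 0.183  0.1306] 0.04545101683830719 15.000138542600325 [ 1.7 -0.2 -0.6]
```

Emit:
{"fn": "move_arm", "kwargs": {
  "gripper": [-1, -1, -1, -1, -1],
  "offset": [
    [1.9, -5, 0],
    [3.8, -10, 0],
    [5.7, -15, 0],
    [7.6, -20, 0],
    [9.5, -25, 0]
  ],
  "rot": [
    [0, 0, 0],
    [0, 0, 0],
    [0, 0, 0],
    [0, 0, 0],
    [0, 0, 0]
  ]
}}

```text
time_s: 21.28
eef_pos: [0.5464, -0.0691, 0.1293]
tcp_rot: [0.001, 0.706, 0.708, 0.0]
contact_force: [1.3, 1.1, -0.6]
width: 0.0455
finger_force: 15.0
```

Emit:
{"fn": "move_arm", "kwargs": {
  "gripper": [-1, -1, -1, -1, -1],
  "offset": [
    [1.9, -5, 0],
    [3.7, -9.9, 0],
    [3.7, -9.9, -3],
    [3.7, -9.9, -4],
    [3.7, -9.9, -4]
  ],
  "rot": [
    [0, 0, 0],
    [0, 0, 0],
    [0, 0, 0],
    [0, 0, 0],
    [0, 0, 0]
  ]
}}

```text
time_s: 21.9
eef_pos: [0.5823, -0.1653, 0.0884]
tcp_rot: [-0.001, 0.706, 0.709, -0.0]
contact_force: [0.1, -0.4, 0.4]
width: 0.0455
finger_force: 15.0
```

```bash
python3 - <<'E'
from h import *
for k in range(2):
    im,C=grab("wrist","w7.png"); print(manip.sense()["eef_pos"].round(4))
hsv=cv2.cvtColor(im,cv2.COLOR_BGR2HSV)[0:210,270:385]
m=((hsv[...,1]>90)&((hsv[...,0]<25)|(hsv[...,0]>170))).astype(np.uint8)
k,l,st,ce=cv2.connectedComponentsWithStats(m)
for j in range(1,k):
    if st[j,4]>20: print(st[j],"c",ray(C,(270+ce[j][0],ce[j][1]),.040)[:2].round(4))
a,_=grab("side","s7.png");b,_=grab("scene","sc7.png")
cv2.imwrite("pics/v7.png",np.hstack([im[:300,200:440],cv2.resize(a[140:240,200:320],(360,300),interpolation=cv2.INTER_CUBIC)]))
E
```

```text
[ 0.5829 -0.1653  0.0892]
[ 0.5832 -0.1654  0.0896]
[ 41  26  21  30 488] c [ 0.5849 -0.0651]
[ 40 127  20  22 333] c [ 0.5847 -0.1153]
```

View pics/v7.png

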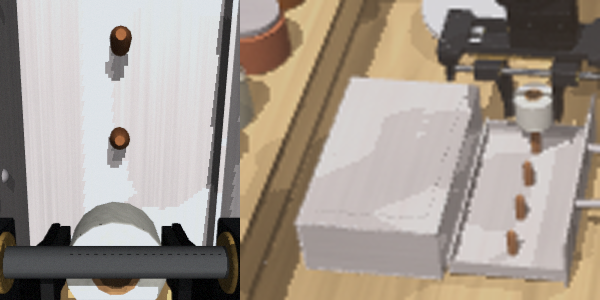

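```bash
python3 - <<'E'
from h import *
C=cam("wrist"); s=manip.sense(); z=s["eef_pos"][2]-.03+.036
for uv in((320,138),(320,33)): print("spindle",ray(C,uv,.042).round(4))
print("roll back edge (y+23 exp)",ray(C,(317.5,203),z-.036).round(4),ray(C,(317.5,203),z).round(4),"tcp",s["eef_pos"].round(4))
print("spindle1 expect px",proj(C,(.583,-.1125,.042)),proj(C,(.583,-.0585,.042)))
E
```

```text
spindle [ 0.5856 -0.1158  0.042 ]
spindle [ 0.5852 -0.0626  0.042 ]
roll back edge (y+23 exp) [ 0.5842 -0.1479  0.0597] [ 0.5839 -0.1381  0.0957] tcp [ 0.5833 -0.1658  0.0897]
spindle1 expect px [315.3104265  131.94290156] [315.64171913  24.1801309 ]
```

The wrist view shows the roll centred in the fingers. Relative to it, the spindle line sits about 1.5 mm further in x, and y agrees. I'll shift and lower in steps.

Emit:
{"fn": "move_arm", "kwargs": {
  "gripper": [-1, -1, -1, -1, -1],
  "offset": [
    [0.15, 0, 0],
    [0.15, 0, -1],
    [0.15, 0, -1.8],
    [0.15, 0, -2.3],
    [0.15, 0, -2.8]
  ],
  "rot": [
    [0, 0, 0],
    [0, 0, 0],
    [0, 0, 0],
    [0, 0, 0],
    [0, 0, 0]
  ]
}}

```text
time_s: 22.72
eef_pos: [0.5841, -0.1662, 0.0599]
tcp_rot: [-0.0, 0.706, 0.708, -0.0]
contact_force: [-0.2, 0.5, -0.6]
width: 0.0454
finger_force: 15.0
```

Emit:
{"fn": "move_arm", "kwargs": {
  "gripper": [-1, -1],
  "offset": [
    [0, 0, -0.3],
    [0, 0, -0.3]
  ],
  "rot": [
    [0, 0, 0],
    [0, 0, 0]
  ]
}}

```text
time_s: 22.98
eef_pos: [0.5841, -0.1663, 0.0572]
tcp_rot: [-0.0, 0.706, 0.708, -0.0]
contact_force: [0.5, 0.2, -0.5]
width: 0.0458
finger_force: 15.0
```

The roll is over the spindle with no force. I'll seat it, release and retreat.

Emit:
{"fn": "move_arm", "kwargs": {
  "gripper": [-1, -1, -1, 0.3, 0.3],
  "offset": [
    [0, 0, -0.8],
    [0, 0, -1.4],
    [0, 0, -1.6],
    [0, 0, -1.6],
    [0, 0, -1.6]
  ],
  "rot": [
    [0, 0, 0],
    [0, 0, 0],
    [0, 0, 0],
    [0, 0, 0],
    [0, 0, 0]
  ]
}}

```text
time_s: 23.6
eef_pos: [0.5844, -0.1663, 0.0417]
tcp_rot: [0.0, 0.706, 0.708, 0.0]
contact_force: [-0.3, -0.0, 0.4]
width: 0.0546
finger_force: 0.0
```

Emit:
{"fn": "move_arm", "kwargs": {
  "gripper": [0.3, 0.4, 0.4, 0.4, 0.4],
  "offset": [
    [0, 0, 0],
    [0, 0, 5],
    [0, 0, 10],
    [0, 5, 12],
    [0, 11, 12]
  ],
  "rot": [
    [0, 0, 0],
    [0, 0, 0],
    [0, 0, 0],
    [0, 0, 0],
    [0, 0, 0]
  ]
}}

```text
time_s: 24.22
eef_pos: [0.5854, -0.0563, 0.1639]
tcp_rot: [0.002, 0.707, 0.707, 0.001]
contact_force: [0.2, 1.2, -0.4]
width: 0.0611
finger_force: 0.0
```

Emit:
{"fn": "move_arm", "kwargs": {
  "gripper": [0.4, 0.4, 0.4, 0.4, 0.4],
  "offset": [
    [0.3, 6, 0],
    [0.6, 12, 0],
    [0.9, 18, 0],
    [1.4, 23.5, 0],
    [1.4, 23.5, -4]
  ],
  "rot": [
    [0, 0, 0],
    [0, 0, 0],
    [0, 0, 0],
    [0, 0, 0],
    [0, 0, 0]
  ]
}}

```text
time_s: 24.85
eef_pos: [0.599, 0.1862, 0.1244]
tcp_rot: [0.0, 0.703, 0.711, 0.004]
contact_force: [1.4, -0.4, -1.5]
width: 0.0608
finger_force: 0.0
```

```bash
python3 - <<'E'
from rolls import *
from wr import wrings
wrings(); wrings(); print(manip.sense()["eef_pos"].round(4))
E
```

```text
side [275. 269.] 230 [0.598 0.19 ]
side [267. 308.] 264 [0.593 0.326]
side [307. 320.] 274 [0.481 0.352]
24.9 [0.596  0.1812 0.1167] 0.06109131517770263
ring px 322 201 [61. 65.] [0.5997 0.1871]
ring px 322 197 [63. 65.] [0.5997 0.1866]
[0.597  0.178  0.1199]
```

Emit:
{"fn": "move_arm", "kwargs": {
  "gripper": [0.4, 0.4, 0.4, 0.4, 0.4],
  "offset": [
    [0.1, 1, -2],
    [0.1, 1, -5],
    [0.1, 1, -8],
    [0.1, 1, -9.2],
    [0.1, 1, -9.2]
  ],
  "rot": [
    [0, 0, 0],
    [0, 0, 0],
    [0, 0, 0],
    [0, 0, 0],
    [0, 0, 0]
  ]
}}

```text
time_s: 25.62
eef_pos: [0.5992, 0.1885, 0.0293]
tcp_rot: [-0.0, 0.706, 0.708, -0.0]
contact_force: [0.3, 0.0, 1.1]
width: 0.0609
finger_force: 0.0
```

Emit:
{"fn": "move_arm", "kwargs": {
  "gripper": [-1, -1, -1, -1],
  "offset": [
    [0, 0, 0],
    [0, 0, 0],
    [0, 0, 0],
    [0, 0, 0]
  ],
  "rot": [
    [0, 0, 0],
    [0, 0, 0],
    [0, 0, 0],
    [0, 0, 0]
  ]
}}

```text
time_s: 26.12
eef_pos: [0.5999, 0.1889, 0.0305]
tcp_rot: [0.0, 0.706, 0.708, 0.001]
contact_force: [-0.9, 0.0, 5.5]
width: 0.0451
finger_force: 15.0
```

```bash
python3 - <<'E'
from h import *
s=manip.sense();print(s["eef_pos"].round(4),s["width"],s["finger_force"],s["contact_force"].round(1))
E
```

```text
[0.5999 0.1889 0.0305] 0.045082563150740704 15.000584636545682 [-0.9  0.   5.5]
```

Emit:
{"fn": "move_arm", "kwargs": {
  "gripper": [-1, -1, -1, -1, -1],
  "offset": [
    [0, 0, 3],
    [0, 0, 8],
    [0, -5, 8],
    [-0.5, -10.5, 8],
    [-1, -16, 8]
  ],
  "rot": [
    [0, 0, 0],
    [0, 0, 0],
    [0, 0, 0],
    [0, 0, 0],
    [0, 0, 0]
  ]
}}

```text
time_s: 26.75
eef_pos: [0.5889, 0.027, 0.1096]
tcp_rot: [0.0, 0.706, 0.708, 0.0]
contact_force: [1.0, -0.4, -1.3]
width: 0.045
finger_force: 15.0
```

Emit:
{"fn": "move_arm", "kwargs": {
  "gripper": [-1, -1, -1, -1, -1],
  "offset": [
    [-0.2, -5, 0],
    [-0.5, -10, 0],
    [-0.5, -14.1, 0],
    [-0.5, -14.1, -2],
    [-0.5, -14.1, -2]
  ],
  "rot": [
    [0, 0, 0],
    [0, 0, 0],
    [0, 0, 0],
    [0, 0, 0],
    [0, 0, 0]
  ]
}}

```text
time_s: 27.38
eef_pos: [0.5829, -0.1115, 0.0878]
tcp_rot: [-0.001, 0.706, 0.708, -0.001]
contact_force: [0.6, 0.8, -0.0]
width: 0.045
finger_force: 15.0
```

```bash
python3 - <<'E'
from h import *
for k in range(2): im,C=grab("wrist","w8.png")
s=manip.sense();print(s["eef_pos"].round(4),s["width"])
hsv=cv2.cvtColor(im,cv2.COLOR_BGR2HSV)[0:210,270:385]
m=((hsv[...,1]>90)&((hsv[...,0]<25)|(hsv[...,0]>170))).astype(np.uint8)
k,l,st,ce=cv2.connectedComponentsWithStats(m)
for j in range(1,k):
    if st[j,4]>20: print(st[j],"c",ray(C,(270+ce[j][0],ce[j][1]),.038)[:2].round(4))
E
```

```text
[ 0.5841 -0.1105  0.0894] 0.04519903015640645
[ 40  27  21  30 488] c [ 0.5852 -0.0107]
[ 39 128  20  23 331] c [ 0.585  -0.0614]
```

Emit:
{"fn": "move_arm", "kwargs": {
  "gripper": [-1, -1, -1, -1, -1],
  "offset": [
    [0, -0.05, 0],
    [0, -0.05, -1.5],
    [0, -0.05, -2.3],
    [0, -0.05, -2.8],
    [0, -0.05, -3.2]
  ],
  "rot": [
    [0, 0, 0],
    [0, 0, 0],
    [0, 0, 0],
    [0, 0, 0],
    [0, 0, 0]
  ]
}}

```text
time_s: 28.1
eef_pos: [0.5841, -0.1127, 0.057]
tcp_rot: [-0.0, 0.706, 0.708, -0.0]
contact_force: [-0.1, 0.3, -0.7]
width: 0.045
finger_force: 15.0
```

Emit:
{"fn": "move_arm", "kwargs": {
  "gripper": [-1, -1, -1, -1, -1],
  "offset": [
    [0, 0, 0],
    [0, 0, -0.8],
    [0, 0, -1.4],
    [0, 0, -1.7],
    [0, 0, -1.7]
  ],
  "rot": [
    [0, 0, 0],
    [0, 0, 0],
    [0, 0, 0],
    [0, 0, 0],
    [0, 0, 0]
  ]
}}

```text
time_s: 28.72
eef_pos: [0.5844, -0.1127, 0.0405]
tcp_rot: [0.0, 0.706, 0.708, 0.0]
contact_force: [0.6, 0.1, 0.4]
width: 0.045
finger_force: 15.0
```

Emit:
{"fn": "move_arm", "kwargs": {
  "gripper": [0.3, 0.3, 0.3, 0.4, 0.4],
  "offset": [
    [0, 0, 0],
    [0, 0, 0],
    [0, 0, 5],
    [0, 0, 10],
    [0, 5, 12]
  ],
  "rot": [
    [0, 0, 0],
    [0, 0, 0],
    [0, 0, 0],
    [0, 0, 0],
    [0, 0, 0]
  ]
}}

```text
time_s: 29.35
eef_pos: [0.5856, -0.0667, 0.1633]
tcp_rot: [0.002, 0.709, 0.706, 0.0]
contact_force: [0.7, 0.1, 0.4]
width: 0.0605
finger_force: 0.0
```

Emit:
{"fn": "move_arm", "kwargs": {
  "gripper": [0.4, 0.4, 0.4, 0.4, 0.4],
  "offset": [
    [0.2, 6, 0],
    [0.4, 12, 0],
    [0.6, 18, 0],
    [0.7, 24, 0],
    [0.8, 30, 0]
  ],
  "rot": [
    [0, 0, 0],
    [0, 0, 0],
    [0, 0, 0],
    [0, 0, 0],
    [0, 0, 0]
  ]
}}

```text
time_s: 29.98
eef_pos: [0.5921, 0.2388, 0.1605]
tcp_rot: [0.0, 0.706, 0.708, 0.0]
contact_force: [-0.1, -1.0, 0.9]
width: 0.0609
finger_force: 0.0
```

Emit:
{"fn": "move_arm", "kwargs": {
  "gripper": [0.4, 0.4, 0.4, 0.4],
  "offset": [
    [0, 5, 0],
    [0.1, 8, -4],
    [0.1, 8, -4],
    [0.1, 8, -4]
  ],
  "rot": [
    [0, 0, 0],
    [0, 0, 0],
    [0, 0, 0],
    [0, 0, 0]
  ]
}}

```text
time_s: 30.48
eef_pos: [0.5936, 0.3165, 0.1207]
tcp_rot: [0.0, 0.706, 0.708, -0.0]
contact_force: [0.6, -0.8, 0.8]
width: 0.0607
finger_force: 0.0
```

```bash
python3 - <<'E'
from rolls import *
from wr import wrings
wrings(); wrings(); print(manip.sense()["eef_pos"].round(4))
E
```

```text
side [297. 290.] 436 [0.521 0.256]
side [267. 308.] 263 [0.593 0.326]
side [307. 320.] 274 [0.481 0.352]
30.525 [0.5941 0.3162 0.1213] 0.06080484753539192
ring px 315 198 [61. 64.] [0.5939 0.3225]
ring px 503 181 [ 37. 107.] [0.7213 0.3347]
ring px 148 160 [62. 69.] [0.4822 0.349 ]
ring px 537 176 [141. 251.] [0.7442 0.3382]
ring px 512 187 [ 22. 128.] [0.7284 0.3304]
ring px 315 198 [62. 63.] [0.5938 0.3225]
ring px 148 159 [62. 69.] [0.4822 0.349 ]
ring px 506 132 [ 11. 131.] [0.7194 0.367 ]
ring px 506 120 [ 12. 130.] [0.7184 0.3748]
ring px 529 171 [137. 236.] [0.7384 0.3411]
[0.5943 0.316  0.1217]
```

Emit:
{"fn": "move_arm", "kwargs": {
  "gripper": [0.4, 0.4, 0.4, 0.4, 0.4],
  "offset": [
    [0, 0.85, -2],
    [0, 0.85, -5],
    [0, 0.85, -8],
    [0, 0.85, -8.8],
    [0, 0.85, -8.8]
  ],
  "rot": [
    [0, 0, 0],
    [0, 0, 0],
    [0, 0, 0],
    [0, 0, 0],
    [0, 0, 0]
  ]
}}

```text
time_s: 31.25
eef_pos: [0.5931, 0.3257, 0.0323]
tcp_rot: [-0.0, 0.706, 0.708, -0.0]
contact_force: [0.5, 0.1, 0.6]
width: 0.061
finger_force: 0.0
```

Emit:
{"fn": "move_arm", "kwargs": {
  "gripper": [-1, -1, -1, -1],
  "offset": [
    [0, 0, 0],
    [0, 0, 0],
    [0, 0, 0],
    [0, 0, 0]
  ],
  "rot": [
    [0, 0, 0],
    [0, 0, 0],
    [0, 0, 0],
    [0, 0, 0]
  ]
}}

```text
time_s: 31.75
eef_pos: [0.5937, 0.326, 0.0335]
tcp_rot: [0.0, 0.706, 0.708, 0.001]
contact_force: [-0.5, 0.3, 7.0]
width: 0.0452
finger_force: 15.4
```

```bash
python3 - <<'E'
from h import *
s=manip.sense();print(s["eef_pos"].round(4),s["width"],s["finger_force"],s["contact_force"].round(1))
E
```

```text
[0.5937 0.326  0.0335] 0.045230851632651864 15.438891736284859 [-0.5  0.3  7. ]
```

Emit:
{"fn": "move_arm", "kwargs": {
  "gripper": [-1, -1, -1, -1, -1],
  "offset": [
    [0, 0, 3],
    [0, 0, 8],
    [0, -3, 11],
    [0, -9, 11],
    [0, -15, 11]
  ],
  "rot": [
    [0, 0, 0],
    [0, 0, 0],
    [0, 0, 0],
    [0, 0, 0],
    [0, 0, 0]
  ]
}}

```text
time_s: 32.38
eef_pos: [0.5931, 0.1743, 0.1428]
tcp_rot: [0.0, 0.706, 0.708, 0.0]
contact_force: [0.2, -0.2, -1.4]
width: 0.0448
finger_force: 15.4
```

Emit:
{"fn": "move_arm", "kwargs": {
  "gripper": [-1, -1, -1, -1, -1],
  "offset": [
    [-0.2, -6, 0],
    [-0.5, -12, 0],
    [-0.9, -18, 0],
    [-0.9, -23.3, -2],
    [-0.9, -23.3, -5]
  ],
  "rot": [
    [0, 0, 0],
    [0, 0, 0],
    [0, 0, 0],
    [0, 0, 0],
    [0, 0, 0]
  ]
}}

```text
time_s: 33.0
eef_pos: [0.5844, -0.0639, 0.0923]
tcp_rot: [0.001, 0.709, 0.705, -0.001]
contact_force: [1.1, 0.8, -0.9]
width: 0.0448
finger_force: 15.4
```

```bash
cat > sp.py <<'E'
from h import *
for k in range(5): im,C=grab("wrist","w9.png")
s=manip.sense();print(s["eef_pos"].round(4),s["width"],s["contact_force"].round(1))
hsv=cv2.cvtColor(im,cv2.COLOR_BGR2HSV)[0:210,270:385]
m=((hsv[...,1]>90)&((hsv[...,0]<25)|(hsv[...,0]>170))).astype(np.uint8)
k,l,st,ce=cv2.connectedComponentsWithStats(m)
for j in range(1,k):
    if st[j,4]>20: print(st[j],"c",ray(C,(270+ce[j][0],ce[j][1]),.038)[:2].round(4))
E
python3 sp.py
```

```text
[ 0.5847 -0.056   0.0935] 0.045164622350358556 [-0.5  0.1  0.4]
[   0    0  115   83 9356] c [0.5898 0.0445]
[ 40 129  19  22 314] c [ 0.5858 -0.0074]
```

Emit:
{"fn": "move_arm", "kwargs": {
  "gripper": [-1, -1, -1, -1, -1],
  "offset": [
    [0, -0.15, 0],
    [0, -0.15, -1.5],
    [0, -0.15, -2.3],
    [0, -0.15, -2.8],
    [0, -0.15, -3.2]
  ],
  "rot": [
    [0, 0, 0],
    [0, 0, 0],
    [0, 0, 0],
    [0, 0, 0],
    [0, 0, 0]
  ]
}}

```text
time_s: 33.88
eef_pos: [0.5841, -0.0587, 0.06]
tcp_rot: [-0.0, 0.706, 0.708, -0.0]
contact_force: [0.4, 0.1, -0.5]
width: 0.045
finger_force: 15.4
```

Emit:
{"fn": "move_arm", "kwargs": {
  "gripper": [-1, -1, -1, -1, -1],
  "offset": [
    [0, 0, 0],
    [0, 0, -0.8],
    [0, 0, -1.4],
    [0, 0, -1.7],
    [0, 0, -1.7]
  ],
  "rot": [
    [0, 0, 0],
    [0, 0, 0],
    [0, 0, 0],
    [0, 0, 0],
    [0, 0, 0]
  ]
}}

```text
time_s: 34.5
eef_pos: [0.5843, -0.0588, 0.0434]
tcp_rot: [0.0, 0.706, 0.708, 0.0]
contact_force: [1.4, -0.3, -0.2]
width: 0.0449
finger_force: 15.4
```

Emit:
{"fn": "move_arm", "kwargs": {
  "gripper": [0.3, 0.3, 0.3, 0.4, 0.4],
  "offset": [
    [0, 0, 0],
    [0, 0, 0],
    [0, 0, 5],
    [0, 0, 10],
    [-1, 5, 12]
  ],
  "rot": [
    [0, 0, 0],
    [0, 0, 0],
    [0, 0, 0],
    [0, 0, 0],
    [0, 0, 0]
  ]
}}

```text
time_s: 35.12
eef_pos: [0.576, -0.0123, 0.1662]
tcp_rot: [0.002, 0.709, 0.706, 0.001]
contact_force: [0.0, 1.1, -0.8]
width: 0.0604
finger_force: 0.0
```

Emit:
{"fn": "move_arm", "kwargs": {
  "gripper": [0.4, 0.4, 0.4, 0.4, 0.4],
  "offset": [
    [-1.5, 5.8, 0],
    [-3, 11.6, 0],
    [-4.5, 17.4, 0],
    [-6, 23.2, 0],
    [-7.5, 29, 0]
  ],
  "rot": [
    [0, 0, 0],
    [0, 0, 0],
    [0, 0, 0],
    [0, 0, 0],
    [0, 0, 0]
  ]
}}

```text
time_s: 35.75
eef_pos: [0.4986, 0.2827, 0.1636]
tcp_rot: [0.0, 0.706, 0.708, 0.0]
contact_force: [0.7, 0.6, -0.3]
width: 0.0612
finger_force: 0.0
```

Emit:
{"fn": "move_arm", "kwargs": {
  "gripper": [0.4, 0.4, 0.4, 0.4],
  "offset": [
    [-1.8, 5.5, 0],
    [-1.8, 6.4, -4],
    [-1.8, 6.4, -4],
    [-1.8, 6.4, -4]
  ],
  "rot": [
    [0, 0, 0],
    [0, 0, 0],
    [0, 0, 0],
    [0, 0, 0]
  ]
}}

```text
time_s: 36.25
eef_pos: [0.4818, 0.3445, 0.1242]
tcp_rot: [0.0, 0.706, 0.708, -0.0]
contact_force: [0.0, -0.1, 0.7]
width: 0.0609
finger_force: 0.0
```

```bash
python3 - <<'E'
from rolls import *
from wr import wrings
wrings(); wrings(); wrings(); print(manip.sense()["eef_pos"].round(4))
E
```

```text
side [300. 294.] 205 [0.512 0.269]
side [307. 320.] 274 [0.481 0.352]
36.3 [0.4823 0.3445 0.1247] 0.0610464768643362
ring px 315 199 [60. 63.] [0.4816 0.3491]
ring px 314 199 [60. 62.] [0.4815 0.3491]
ring px 314 200 [60. 62.] [0.4815 0.3491]
[0.4822 0.3446 0.1246]
```

Emit:
{"fn": "move_arm", "kwargs": {
  "gripper": [0.4, 0.4, 0.4, 0.4, 0.4],
  "offset": [
    [0, 0.65, -2],
    [0, 0.65, -5],
    [0, 0.65, -8],
    [0, 0.65, -9.1],
    [0, 0.65, -9.1]
  ],
  "rot": [
    [0, 0, 0],
    [0, 0, 0],
    [0, 0, 0],
    [0, 0, 0],
    [0, 0, 0]
  ]
}}

```text
time_s: 37.08
eef_pos: [0.4808, 0.3517, 0.0318]
tcp_rot: [-0.0, 0.706, 0.708, -0.001]
contact_force: [-0.9, 0.3, 0.0]
width: 0.061
finger_force: 0.0
```

Emit:
{"fn": "move_arm", "kwargs": {
  "gripper": [-1, -1, -1, -1],
  "offset": [
    [0, 0, 0],
    [0, 0, 0],
    [0, 0, 0],
    [0, 0, 0]
  ],
  "rot": [
    [0, 0, 0],
    [0, 0, 0],
    [0, 0, 0],
    [0, 0, 0]
  ]
}}

```text
time_s: 37.58
eef_pos: [0.4817, 0.3521, 0.0334]
tcp_rot: [0.0, 0.706, 0.708, 0.001]
contact_force: [-1.2, -0.9, 5.6]
width: 0.046
finger_force: 15.1
```

Emit:
{"fn": "move_arm", "kwargs": {
  "gripper": [-1, -1, -1, -1, -1],
  "offset": [
    [0, 0, 3],
    [0, 0, 8],
    [0, 0, 12],
    [1.5, -5.8, 12],
    [3, -11.6, 12]
  ],
  "rot": [
    [0, 0, 0],
    [0, 0, 0],
    [0, 0, 0],
    [0, 0, 0],
    [0, 0, 0]
  ]
}}

```text
time_s: 38.2
eef_pos: [0.5114, 0.2349, 0.1531]
tcp_rot: [0.0, 0.705, 0.709, 0.001]
contact_force: [1.0, -0.9, -1.4]
width: 0.0461
finger_force: 15.3
```

Emit:
{"fn": "move_arm", "kwargs": {
  "gripper": [-1, -1, -1, -1, -1],
  "offset": [
    [1.8, -5.7, 0],
    [3.6, -11.4, 0],
    [5.4, -17.1, 0],
    [7.2, -22, -2],
    [7.2, -23.8, -6]
  ],
  "rot": [
    [0, 0, 0],
    [0, 0, 0],
    [0, 0, 0],
    [0, 0, 0],
    [0, 0, 0]
  ]
}}

```text
time_s: 38.83
eef_pos: [0.5854, -0.0069, 0.0929]
tcp_rot: [0.002, 0.708, 0.706, 0.001]
contact_force: [-0.2, 0.6, -0.7]
width: 0.0462
finger_force: 15.3
```

```bash
python3 sp.py
```

```text
[ 5.835e-01 -4.000e-04  9.380e-02] 0.0461742116397296 [-0.   1.3 -0.5]
[    0     0   115   171 18613] c [0.5891 0.0764]
```

Emit:
{"fn": "move_arm", "kwargs": {
  "gripper": [-1, -1, -1],
  "offset": [
    [0.1, -0.3, -0.5],
    [0.1, -0.3, -1],
    [0.1, -0.3, -1]
  ],
  "rot": [
    [0, 0, 0],
    [0, 0, 0],
    [0, 0, 0]
  ]
}}

```text
time_s: 39.45
eef_pos: [0.584, -0.0049, 0.0823]
tcp_rot: [-0.0, 0.706, 0.708, -0.0]
contact_force: [-0.6, 0.1, -1.0]
width: 0.0461
finger_force: 15.3
```

Aligned within about 1 mm, so I'll lower it.

Emit:
{"fn": "move_arm", "kwargs": {
  "gripper": [-1, -1, -1, -1, -1],
  "offset": [
    [0, 0.05, -0.5],
    [0, 0.05, -1.2],
    [0, 0.05, -1.8],
    [0, 0.05, -2.2],
    [0, 0.05, -2.2]
  ],
  "rot": [
    [0, 0, 0],
    [0, 0, 0],
    [0, 0, 0],
    [0, 0, 0],
    [0, 0, 0]
  ]
}}

```text
time_s: 40.08
eef_pos: [0.5843, -0.0047, 0.0601]
tcp_rot: [-0.0, 0.706, 0.708, 0.0]
contact_force: [0.9, -0.2, -1.4]
width: 0.046
finger_force: 15.3
```

Emit:
{"fn": "move_arm", "kwargs": {
  "gripper": [-1, -1, -1, -1, -1],
  "offset": [
    [0, 0, 0],
    [0, 0, -0.8],
    [0, 0, -1.4],
    [0, 0, -1.7],
    [0, 0, -1.7]
  ],
  "rot": [
    [0, 0, 0],
    [0, 0, 0],
    [0, 0, 0],
    [0, 0, 0],
    [0, 0, 0]
  ]
}}

```text
time_s: 40.7
eef_pos: [0.5843, -0.0047, 0.0434]
tcp_rot: [0.0, 0.706, 0.708, 0.0]
contact_force: [1.8, 0.8, 0.9]
width: 0.0462
finger_force: 15.3
```

Emit:
{"fn": "move_arm", "kwargs": {
  "gripper": [0.3, 0.3, 0.3, 0.3, 0.3],
  "offset": [
    [0, 0, 0],
    [0, 0, 0],
    [0, 0, 5],
    [0, 0, 10],
    [0, -3, 15]
  ],
  "rot": [
    [0, 0, 0],
    [0, 0, 0],
    [0, 0, 0],
    [0, 0, 0],
    [0, 0, 0]
  ]
}}

```text
time_s: 41.32
eef_pos: [0.5838, -0.0324, 0.1951]
tcp_rot: [-0.0, 0.704, 0.71, 0.0]
contact_force: [1.6, -1.2, -0.1]
width: 0.0565
finger_force: 0.0
```

Emit:
{"fn": "move_arm", "kwargs": {
  "gripper": [-0.1, -0.1, -0.1, -0.1, -0.1],
  "offset": [
    [0, -5, 3],
    [0, -10, 6],
    [0, -15, 8],
    [0, -17, 8],
    [0, -17, 8]
  ],
  "rot": [
    [0, 0, 0],
    [0, 0, 0],
    [0, 0, 0],
    [0, 0, 0],
    [0, 0, 0]
  ]
}}

```text
time_s: 41.95
eef_pos: [0.5836, -0.2058, 0.2724]
tcp_rot: [-0.001, 0.707, 0.707, -0.0]
contact_force: [-0.5, -0.1, -0.5]
width: 0.0391
finger_force: 0.0
```

```bash
python3 - <<'E'
from h import *
for k in range(3): im,C=grab("wrist","w10.png")
s=manip.sense();print(s["time_s"],s["eef_pos"].round(4))
for y in(-.1665,-.1125,-.0585,-.0045): print(proj(C,(.584,y-.003,.046)).round())
b,_=grab("scene","sc10.png")
cv2.imwrite("pics/v10.png",np.hstack([cv2.resize(im[:250,200:440],(384,400)),cv2.resize(b[180:280,250:350],(400,400),interpolation=cv2.INTER_CUBIC)]))
E
```

```text
42.1 [ 0.5842 -0.2022  0.2728]
[316. 141.]
[316.  89.]
[316.  32.]
[317. -30.]
```

View pics/v10.png

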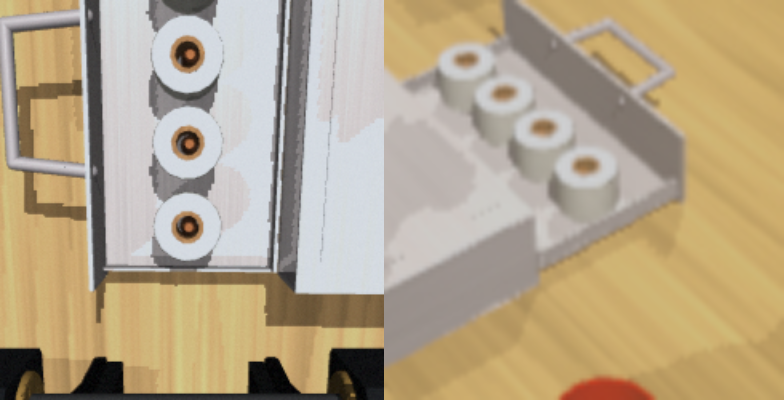

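Wrist and scene views show all four rolls flat on the tray floor, each with its spindle visible in the hole (wrist crop (188,54), (188,143), (188,227), and the fourth in the scene crop). Now I grasp the handle and push the tray home.

Emit:
{"fn": "move_arm", "kwargs": {
  "gripper": [-0.1, -0.1, -0.1, -0.1, -0.1],
  "offset": [
    [-4, 4, 0],
    [-8, 8, -2],
    [-11.1, 11.8, -5],
    [-11.1, 11.8, -11],
    [-11.1, 11.8, -13]
  ],
  "rot": [
    [0, 0, 0],
    [0, 0, 0],
    [0, 0, 0],
    [0, 0, 0],
    [0, 0, 0]
  ],
  "grip_force": 25
}}

```text
time_s: 42.78
eef_pos: [0.4709, -0.0849, 0.1407]
tcp_rot: [-0.001, 0.705, 0.709, -0.001]
contact_force: [0.2, -0.9, 0.5]
width: 0.039
finger_force: 0.0
```

```bash
python3 - <<'E'
from h import *
for k in range(3): im,C=grab("wrist","w11.png")
s=manip.sense();print(s["time_s"],s["eef_pos"].round(4))
print(proj(C,(.4727,-.07,.054)))
cv2.imwrite("pics/v11.png",im[:260,150:500])
E
```

```text
42.925 [ 0.4725 -0.0854  0.1429]
[318.28522095 185.19565375]
```

View pics/v11.png

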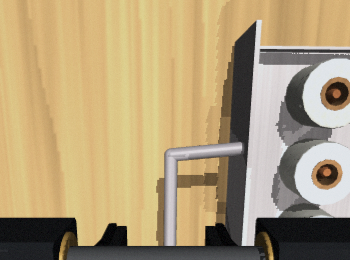

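The handle bar is at u≈320, centred between the fingers. Grasping and pushing.

Emit:
{"fn": "move_arm", "kwargs": {
  "gripper": [-0.1, -0.1, -0.1, -1, -1],
  "offset": [
    [0, 0, -4],
    [0, 0, -8],
    [0, 0, -8.6],
    [0, 0, -8.6],
    [0, 0, -8.6]
  ],
  "rot": [
    [0, 0, 0],
    [0, 0, 0],
    [0, 0, 0],
    [0, 0, 0],
    [0, 0, 0]
  ]
}}

```text
time_s: 43.55
eef_pos: [0.4745, -0.0869, 0.0593]
tcp_rot: [0.001, 0.706, 0.708, 0.001]
contact_force: [-0.3, -0.2, 0.6]
width: 0.0265
finger_force: 0.0
```

Emit:
{"fn": "move_arm", "kwargs": {
  "gripper": [-1, -1, -1, -1, -1],
  "offset": [
    [0, 0, 0],
    [0.5, 0, 0],
    [1.5, 0, 0],
    [3, 0, 0],
    [4.5, 0, 0]
  ],
  "rot": [
    [0, 0, 0],
    [0, 0, 0],
    [0, 0, 0],
    [0, 0, 0],
    [0, 0, 0]
  ]
}}

```text
time_s: 44.18
eef_pos: [0.519, -0.0873, 0.058]
tcp_rot: [0.0, 0.706, 0.708, -0.0]
contact_force: [-2.7, -0.4, 7.9]
width: 0.0082
finger_force: 25.0
```

Emit:
{"fn": "move_arm", "kwargs": {
  "gripper": [-1, -1, -1, -1, -1],
  "offset": [
    [1.5, 0, 0],
    [3, 0, 0],
    [4.5, 0, 0],
    [6, 0, 0],
    [7.3, 0, 0]
  ],
  "rot": [
    [0, 0, 0],
    [0, 0, 0],
    [0, 0, 0],
    [0, 0, 0],
    [0, 0, 0]
  ]
}}

```text
time_s: 44.8
eef_pos: [0.5921, -0.0875, 0.058]
tcp_rot: [0.0, 0.706, 0.708, -0.0]
contact_force: [-3.0, -1.4, 7.9]
width: 0.0081
finger_force: 25.0
```

Emit:
{"fn": "move_arm", "kwargs": {
  "gripper": [-1, -1, -1, -1],
  "offset": [
    [0.6, 0, 0],
    [1.1, 0, 0],
    [1.4, 0, 0],
    [1.5, 0, 0]
  ],
  "rot": [
    [0, 0, 0],
    [0, 0, 0],
    [0, 0, 0],
    [0, 0, 0]
  ]
}}

```text
time_s: 45.3
eef_pos: [0.6032, -0.0875, 0.0578]
tcp_rot: [-0.002, 0.706, 0.708, -0.003]
contact_force: [-22.7, -1.6, 23.2]
width: 0.0082
finger_force: 25.0
```

Emit:
{"fn": "move_arm", "kwargs": {
  "gripper": [-1, -0.3, -0.1, -0.1, -0.1],
  "offset": [
    [-0.1, 0, 0],
    [-0.2, 0, 0],
    [-0.3, 0, 0],
    [-0.3, 0, 1],
    [-0.3, 0, 5]
  ],
  "rot": [
    [0, 0, 0],
    [0, 0, 0],
    [0, 0, 0],
    [0, 0, 0],
    [0, 0, 0]
  ]
}}

```text
time_s: 45.92
eef_pos: [0.6019, -0.0867, 0.1064]
tcp_rot: [-0.002, 0.706, 0.708, -0.001]
contact_force: [0.5, -0.5, 0.4]
width: 0.0365
finger_force: 0.0
```

Emit:
{"fn": "move_arm", "kwargs": {
  "gripper": [-0.1, -0.1, -0.1, -0.1, -0.1],
  "offset": [
    [0, 0, 5],
    [-3, -4, 9],
    [-6, -9, 12],
    [-9, -14, 12],
    [-9, -14, 12]
  ],
  "rot": [
    [0, 0, 0],
    [0, 0, 0],
    [0, 0, 0],
    [0, 0, 0],
    [0, 0, 0]
  ]
}}

```text
time_s: 46.55
eef_pos: [0.5108, -0.2326, 0.2284]
tcp_rot: [0.001, 0.709, 0.705, -0.001]
contact_force: [0.2, -0.0, -0.3]
width: 0.0394
finger_force: 0.0
```

```bash
python3 - <<'E'
from h import *
w,C=grab("wrist","w12.png");a,_=grab("side","s12.png");b,_=grab("scene","sc12.png")
s=manip.sense();print(s["time_s"],s["eef_pos"].round(4))
cv2.imwrite("pics/v12.png",np.vstack([np.hstack([cv2.resize(a[120:320,180:380],(400,300),interpolation=cv2.INTER_CUBIC),cv2.resize(b[130:330,190:450],(400,300),interpolation=cv2.INTER_CUBIC)]),cv2.resize(w[:220],(800,275))]))
E
```

```text
46.7 [ 0.5137 -0.2259  0.2278]
```

View pics/v12.png

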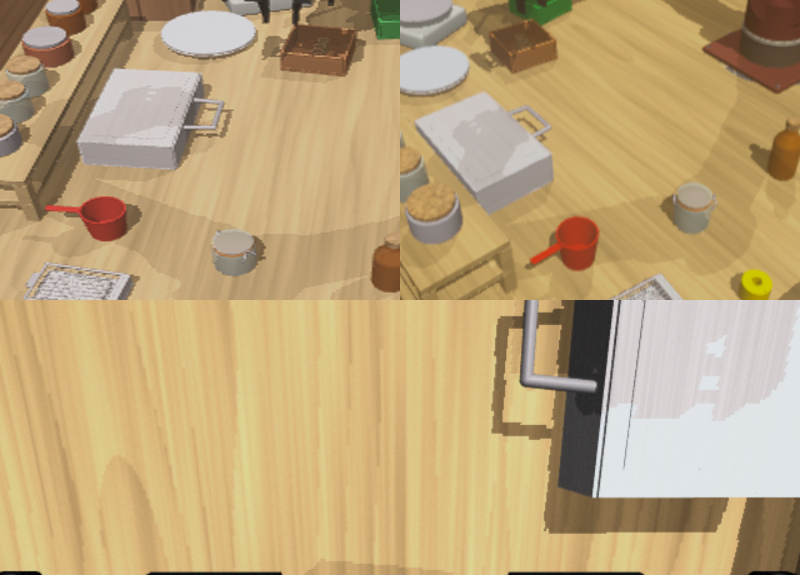

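The tray looks closed, the cores are in the box, and the jar, cup and the rest are unmoved. One numeric check of the handle against the start picture, then I hand in.

```bash
python3 - <<'E'
from h import *
for n,(x,y,w,h) in(("scene",(255,190,50,45)),("side",(262,175,40,50))):
    f={"scene":"sc12","side":"s12"}[n]
    a=cv2.cvtColor(cv2.imread(f"pics/{n}0.png")[y:y+h,x:x+w],6).astype(np.float32);b=cv2.cvtColor(cv2.imread(f"pics/{f}.png")[y:y+h,x:x+w],6).astype(np.float32)
    print(n,cv2.phaseCorrelate(a,b),np.abs(a-b).mean())
manip.sign_off()
E
```

```text
scene ((-0.18618916109660333, 0.28647730769628765), 0.6839265042410957) 12.865334
side ((-0.0812813305525637, 0.009080262726794075), 0.9105028209686279) 12.2535
the job is handed in; nothing more can be done
```

The job is done and handed in at about 47 s: all three cores are in the wooden box, all four rolls sit flat on their own spindles, the tray is pushed fully home, and the other things in view look unmoved.

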